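# Put the keys away in the hall key box and lock it

## Robot

A 6-joint arm with a two-finger parallel gripper is mounted at the origin on the work surface. World frame = base frame: x ahead of the robot, y to its left, z up, the work surface at z = 0. Lengths are in mm, angles in degrees, forces in N, time in s.
With the tool pointing down it reaches from about 350 to 850 mm from the base axis. Payload 8.1 kg.
Tool frame: the origin (TCP) lies between the finger pads; the fingertips stand 8 mm ahead of it and the grasp point (between the pads) lies 11 mm behind it (r.tip_extent is the distance from the TCP to the fingertips, in mm); z points along the fingers, y is the direction in which the jaws open and shut (so a half turn about z gives the same grasp; the last joint's range is limited). The gripper opens to 85 mm and grips with 20 to 120 N. Pads are 22 mm wide; open, the fingers measure 114 mm over their backs; the gripper's body (76 mm by 85 mm) begins 54 mm behind the grasp point. The pads swing forward as they close: fully open they stand 13 mm farther back than shut.
Start: joints at [67.013, 7.471, 85.268, -0, 87.261, -4.893], TCP at [186.325, 570.34, 203.892] pointing down, gripper open.
Joint ranges: [-169.43, 169.43], [-51.17, 129.36], [1.28, 143.12], [-76.62, 256.62], [0, 156.53], [-152.29, 152.29]. Speed limits (degrees/s): [136.94, 136.94, 159.86, 180, 180, 180].

## Interface

Orientations are given as [roll, pitch, yaw] about the fixed x, y, z axes, in that order (R = Rz(yaw) Ry(pitch) Rx(roll)).
In Python, from bench import sensors, viewer, hand_in, r gives the robot as it stands. The module is installed in compiled form; this text tells all that it offers.
- The arm moves only by the tool move_arm, never from a script. Its argument "rows" is a list that holds one entry, the list of rows, each a list of 6 numbers: the shift along the tool's x, y, z in m, then the turn, a rotation vector about the tool's x, y, z in degrees. In form: [[[tx, ty, tz, rx, ry, rz], ...]]. A call has 1 to 20 rows; each row is the pose to reach, as a shift and turn from the pose commanded when the call began, along the tool's axes at that moment; what a row does not reach only later rows make up. A row lasts 1/10 s, in which the tool goes at most 50 mm and 8.59 degrees, less where a joint would pass 70% of its speed; a pose out of reach is approached as far as the arm can. A call with a gripper value outside its range is refused whole. "grip" is the opening, from 0 (shut) to 1 (fully open), set as the call begins (left out, the last holds). The fingers move at their own pace and stop on an object; "newtons" is the grip in N (left out, the last holds). Time passes only in rows, so rows that repeat a pose let the fingers close. It gives the time, the measured TCP pose, the force and the opening at its end, in the units of the state.
- sensors.sense(): the state, without advancing time (a new reading comes with each control period).
- viewer.snapshot(name): name is "side" or "top"; returns a dict with "color" (384x512x3 uint8, red, green, blue), "camera_matrix" (3x3 intrinsics, pixels), "k1" (the pictures are not rectified: a ray, as slopes to the right and down, at radius r is drawn at 1 + k1 r^2 times it, then the intrinsics apply), "R" (3x3) and "t" (3): a world point X has camera coordinates R X + t. Camera axes: x right, y down, z forward; pixel columns grow to the right and rows downward; lengths in mm; the calibration is good to about 2 mm. A picture is of the moment at which its call begins. There is no depth.
- hand_in(): hands the job in, once; it reports no verdict.
The state is a dict: "time": time; "joint_pos": joint angles; "qd": joint speeds; "joint_efforts": joint torques, N m; "tool_pos": TCP position; "tcp_rot": TCP orientation; "ft_force": force on the tool from outside, world axes, zero at the start; "wrist_torque": the same for the moment, N m; "finger_gap": finger opening in mm.
Only numpy, scipy, OpenCV 4.12 (cv2) and the standard library are available. Lean on these libraries where they do the work, as an engineer would, in place of code of your own. Each camera call takes 0.05 s, during which the arm holds its last target.

## Task

Put the hall keys away: squeeze the yellow release tab on the key box's dark hatch and, keeping it squeezed, slide the hatch fully open, lay every key and fob lying about on the console (car key, orange parcel fob, garage remote, bicycle key, gate tag: whichever are there) in the well beneath it, then slide the hatch fully shut the same way and let go so that it locks. After that slide the red child-lock guard on the black lock pod fully aside, press the green button it was covering right down to its stop for about half a second, and slide the guard fully back over the button. Do not move or knock over anything else.

Things in the scene. Friction and masses are not known exactly. Their poses are not given: they have to be found in the camera images.
- keybox: white key box, fixed, 300 long (its x axis, pointing away from the robot) x 188 wide x 50 mm high; origin under the middle of its length. Near half (-x): an open well; far half: a flat closed deck on which the open hatch parks. Along its -y side stands a toothed steel rack, 66 mm high, 102 mm out from the centre line.
- well (a point): centre of the well's inner floor, 6 mm above the table, axes as the key box. The well is 135 mm long (x), 160 mm wide (y) and 44 mm deep, with walls 6 mm thick (-y side 22 mm).
- hatch (a joint): dark wooden sliding hatch over the well, a 147 x 168 x 6 mm panel with its top 58 mm above the table. 0 m = fully shut, 0.150 m = fully open, slides along the key box's +x away from the robot. About 1.5 N of friction once unlocked. While the yellow tab is not squeezed its pin sits in the rack and blocks the hatch; there are catches every 25 mm (about 2.5 mm of play either way), so the tab must stay squeezed all the way; let go part way and it locks again at the next catch.
- hatch_tab (a joint): yellow upright release tab on the hatch, 30 mm wide (along x) and 6 mm thick. 0 m = sprung out (locked), 0.008 m = squeezed to its stop towards the dark fixed fin (+y of the key box); the hatch is free above about 0.006 m. Spring 2 N at first, 5 N fully squeezed. Pinch the tab and the fin together from above, closing along the key box's y: 40 mm over both when released, 32 mm when squeezed. A strip 6 mm high at most runs from the tab along the panel to the rack.
- hatch_grip (a point): grip point on the hatch, moving with it: midway between the outer faces of the squeezed tab and the fin, 30 mm above the panel (88 mm above the table); the fins rise 12 mm higher. Axes as the key box.
- lockpod: black lock pod, fixed, 80 (x) x 155 (y) x 30 mm high; origin under its centre. It carries the button, 35 mm to -y of its centre, and the guard.
- guard (a joint): red child-lock guard, a 52 x 44 mm plate with its top 45 mm above the table, sliding along the pod. 0 m = fully covering the button, 0.055 m = fully aside, towards the pod's +y. Friction 1 N; stays where left.
- guard_fin (a point): grip point on the guard's upright white fin, moving with the guard: 67 mm above the table, 22 mm above the plate, fin top 14 mm higher. Fin 10 mm thick (pod's x), 26 mm long (pod's y). Axes as the pod.
- lock_button (a joint): green round push button, 30 mm across. 0 m = up, 0.006 m = down on its stop; springs back; 1.2 N at first, 5 N at the stop.
- button_top (a point): centre of the button's top, 38 mm above the table when up (under the guard plate when the guard covers it).
- car_key_center (a point): centre of the black car key, 60 (x) x 26 (y) x 14 mm, lying flat, with a thin steel ring at its -x end; lies on the slate coaster. Absent in some starts, like each key and fob here.
- parcel_fob_center (a point): centre of the orange parcel fob, 50 (x) x 25 (y) x 12 mm, lying flat, thin ring at its -x end.
- garage_remote_center (a point): centre of the grey garage-door remote (one of the keys and fobs), 56 (x) x 28 (y) x 15 mm, lying flat.
- bike_key_center (a point): centre of the blue head of the bicycle key, 30 (x) x 24 (y) x 10 mm, lying flat; a brass blade 9 mm wide reaches 43 mm to +x of this point.
- gate_tag_center (a point): centre of the green gate tag, a disc 30 mm across and 12 mm thick, lying flat.
- coaster: slate coaster, fixed, a disc 84 mm across, 6 mm high; origin under its centre.
- thermometer: a bystander: leave it where it is. Stainless thermometer dial lying face up, 58 mm across, 20 mm high; origin under its centre.
- mint_tin: a bystander: leave it where it is. Metal tin 62 x 42 x 16 mm; origin under its centre.
- glasses_case: a bystander: leave it where it is. Dark green spectacle case 155 (x) x 60 x 42 mm; origin under its centre.
- spray_bottle: a bystander: leave it where it is. Green bottle 42 mm across, 110 mm high; origin under its centre.
- coin_bowl: a bystander: leave it where it is. Blue bowl 110 mm across, 40 mm high, near the robot; origin under its centre.
Things that resemble listed ones, but are neither listed nor needed, are in the scene too. Leave any pink look-alike of the part that bears car_key_center alone.

How it is judged:
By the outcome, as a careful person would: the job done as asked, in the order asked, and still so for the second after the job is handed in, with the robot touching nothing.
Of car_key, parcel_fob, garage_remote, bike_key, gate_tag only 2 to 4 are there at a start; the rules pass over those that are not, and their reading is None.
At some moment in a run one of car_key, parcel_fob, garage_remote, bike_key, gate_tag may be knocked a few centimetres aside while the robot is not near it.
Once in a run the grip may slacken for a moment while it holds something.
It also fails if it takes over 210 s, if anything falls off the work surface, if the arm or the gripper's body presses on something with over 40 N, if the wrist force passes 120 N, or if a joint passes its speed limit or range.

## Working session

There is one attempt and no reset: what is moved stays moved. The work goes in short steps, Python scripts to look and compute and a tool call to move; the robot and the scene stay as the last step left them, time stands still between calls to the robot, and variables do not carry over. Pictures are saved under pics/ and viewed, and the job is handed in when it is done.

Besides the shell and the picture viewer there is one more tool, called after "Call:" as a command line: name --argument value ..., lists and objects as JSON in quotes. move_arm: Moves the arm, as the interface text tells. Its arguments: {"type":"object","properties":{"rows":{"type":"array","items":{"type":"array","items":{"type":"array","items":{"type":"number"}}}},"grip":{"type":"number"},"newtons":{"type":"number"}},"required":["rows"]}

```bash
ls; mkdir -p pics; python3 - <<'E'
from bench import sensors, viewer, r
import cv2
for n in("side","top"):
    s=viewer.snapshot(n); cv2.imwrite(f"pics/{n}0.png",s["color"][:,:,::-1]); print(n,s["camera_matrix"],s["k1"],s["R"],s["t"])
print(sensors.sense()); print(r.tip_extent)
E
```

```text
pics
side [[366.48387627   0.         254.39404563]
 [  0.         366.48387627 193.04427267]
 [  0.           0.           1.        ]] -0.04041183648623382 [[-0.9969844  -0.07446524 -0.02184133]
 [-0.01699246  0.48410499 -0.87484491]
 [ 0.07571903 -0.87183558 -0.48391047]] [ 552.01681     100.29138927 1221.55271893]
top [[361.23457829   0.         250.99385302]
 [  0.         361.23457829 191.97053904]
 [  0.           0.           1.        ]] -0.06556158190955481 [[-0.02633191 -0.99961543 -0.0086965 ]
 [-0.98777891  0.02735504 -0.15344227]
 [ 0.15362115  0.0045498  -0.98811935]] [  11.50029233  552.6765017  1062.87645553]
{'time': 0.1, 'joint_pos': array([ 6.70148932e+01,  7.51121146e+00,  8.53227129e+01,  1.65661324e-03,
        8.72620677e+01, -4.89158807e+00]), 'qd': array([-0.05582412, -0.18362872, -0.07017875,  0.02213488, -0.11132363,
       -0.08291979]), 'joint_efforts': array([ 5.20716130e-04, -5.70956182e+01, -5.01941550e+01, -2.52102518e-04,
        8.25798546e-03, -8.09908693e-05]), 'tool_pos': array([186.08334668, 569.84761036, 202.94801922]), 'tcp_rot': array([-1.79904499e+02, -9.83386342e-03,  1.61906393e+02]), 'ft_force': array([ 1.40369237,  0.2862004 , -0.1823988 ]), 'wrist_torque': array([ 0.00125486, -0.00689605,  0.01189756]), 'finger_gap': 85.31357916993659}
8.0
```

View pics/side0.png

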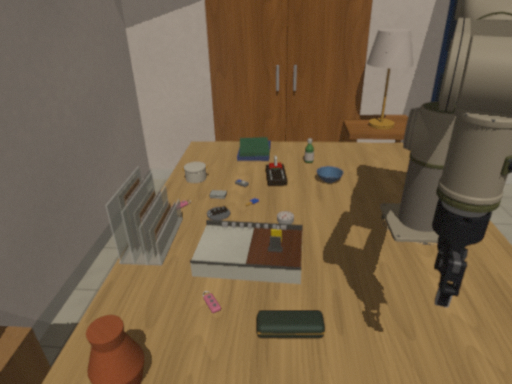

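View pics/top0.png

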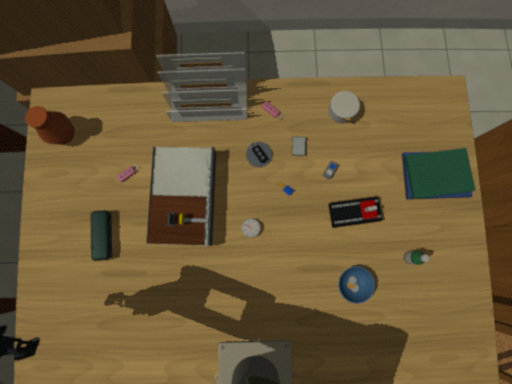

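The top view shows the key box (182,195), coaster with the car key (260,154), grey objects at (300,146) and (331,170), something blue at (289,190), and the pod at (356,212). I'll zoom in.

```bash
cat > h.py <<'E'
import numpy as np, cv2
from bench import sensors, viewer, r
def snap(n,f=None):
    s=viewer.snapshot(n)
    if f: cv2.imwrite(f"pics/{f}.png",s["color"][:,:,::-1])
    return s
def ray(s,u,v):
    K=s["camera_matrix"];k=s["k1"]
    xd=np.array([(u-K[0,2])/K[0,0],(v-K[1,2])/K[1,1]])
    x=xd.copy()
    for _ in range(20): x=xd/(1+k*(x@x))
    R=np.array(s["R"]);t=np.array(s["t"])
    return -R.T@t, R.T@np.array([x[0],x[1],1])
def onz(s,u,v,z):
    c,d=ray(s,u,v); return c+d*(z-c[2])/d[2]
def proj(s,X):
    p=np.array(s["R"])@np.array(X,float)+np.array(s["t"]);x=p[:2]/p[2]
    x=x*(1+s["k1"]*(x@x));K=s["camera_matrix"];return K[0,0]*x[0]+K[0,2],K[1,1]*x[1]+K[1,2]
def crop(s,u0,v0,u1,v1,k,f):
    c=cv2.resize(s["color"][v0:v1,u0:u1,::-1],None,fx=k,fy=k,interpolation=cv2.INTER_CUBIC); cv2.imwrite(f"pics/{f}.png",c)
E
python3 - <<'E'
from h import *
s=snap("top"); crop(s,140,130,270,250,6,"t1"); crop(s,240,90,390,230,5,"t2")
s=snap("side"); crop(s,180,150,345,285,4,"s1")
E
```

```text
(no output)
```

View pics/t1.png

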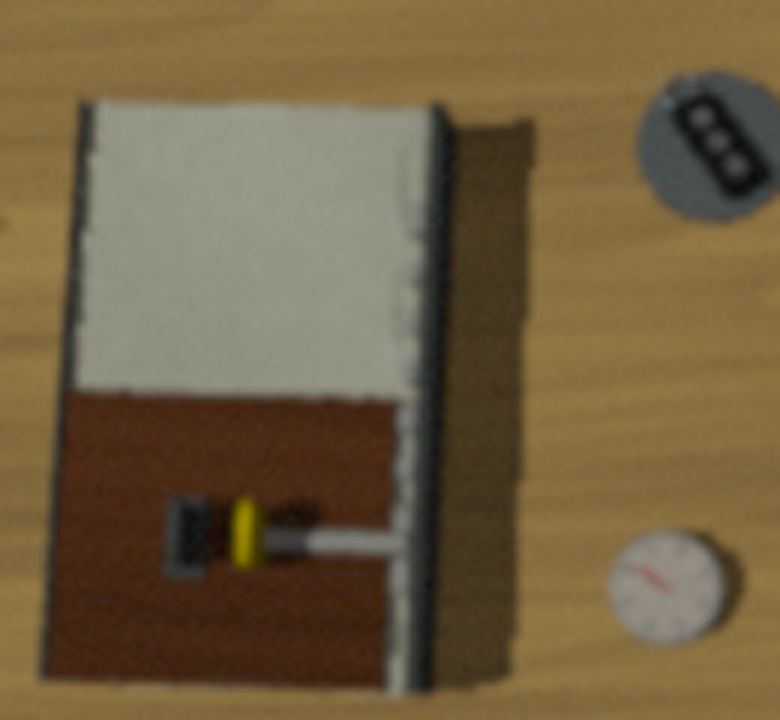

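View pics/t2.png

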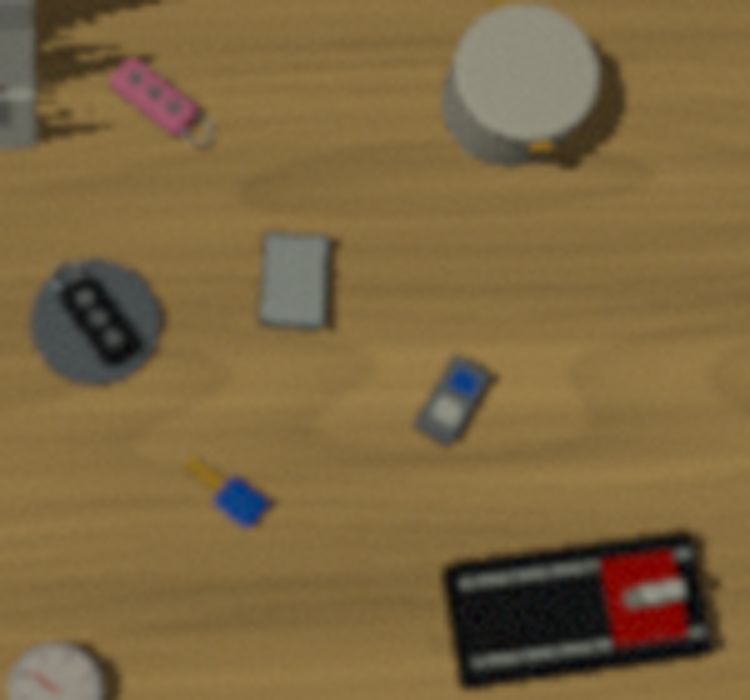

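View pics/s1.png

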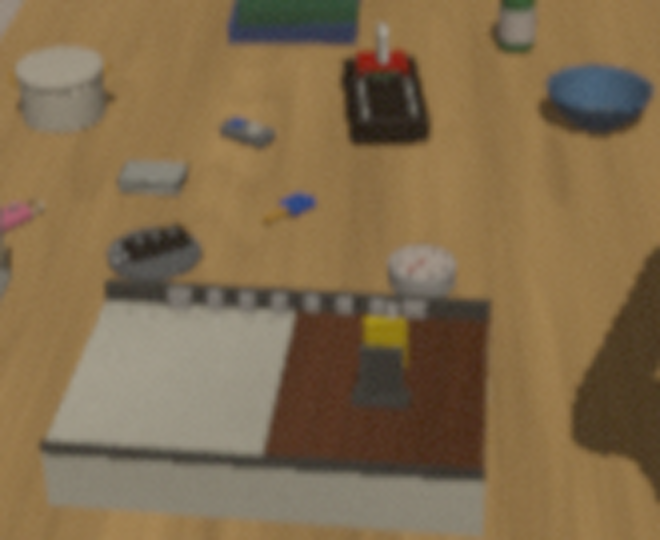

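Three keys/fobs are present: the car key, the garage remote (grey with a blue spot) and the bicycle key. I see no orange or green item. Next I'll measure them by masks.

```bash
cat >> h.py <<'E'
def rect(s,mask_fn,box,z,k=8):
    u0,v0,u1,v1=box
    c=cv2.resize(s["color"][v0:v1,u0:u1],None,fx=k,fy=k,interpolation=cv2.INTER_CUBIC)
    hsv=cv2.cvtColor(c,cv2.COLOR_RGB2HSV).astype(int)
    m=mask_fn(hsv,c.astype(int)).astype(np.uint8)
    m=cv2.morphologyEx(m,cv2.MORPH_CLOSE,np.ones((k,k)))
    cs,_=cv2.findContours(m,cv2.RETR_EXTERNAL,cv2.CHAIN_APPROX_NONE)
    if not cs: return None
    cn=max(cs,key=cv2.contourArea)[:,0,:].astype(float)
    P=np.array([onz(s,(a+.5)/k-.5+u0,(b+.5)/k-.5+v0,z)[:2] for a,b in cn],np.float32)
    (c0,wh,_)=cv2.minAreaRect(P); q=cv2.boxPoints((c0,wh,_))
    e=[q[1]-q[0],q[2]-q[1]]; L=max(e,key=np.linalg.norm); S=min(e,key=np.linalg.norm)
    yaw=np.degrees(np.arctan2(L[1],L[0]))
    M=cv2.moments(P.reshape(-1,1,2)); cen=(M['m10']/M['m00'],M['m01']/M['m00'])
    return dict(c=np.round(c0,1),cen=np.round(cen,1),L=round(float(np.linalg.norm(L)),1),S=round(float(np.linalg.norm(S)),1),yaw=round(yaw,1),q=np.round(q,0).tolist(),cnt=P)
def show(n,d):
    print(n,{k:v for k,v in d.items() if k!='cnt'} if d else None)
E
cat > meas.py <<'E'
from h import *
red=lambda h,c:(h[...,1]>150)&((h[...,0]<8)|(h[...,0]>172))&(h[...,2]>90)
yel=lambda h,c:(h[...,1]>150)&(h[...,0]>22)&(h[...,0]<34)&(h[...,2]>110)
blue=lambda h,c:(h[...,1]>140)&(h[...,0]>105)&(h[...,0]<130)
dark=lambda h,c:h[...,2]<60
wood=lambda h,c:(h[...,0]<14)&(h[...,1]>120)&(h[...,2]<110)
nonw=lambda h,c:(h[...,1]<90)|(h[...,0]>60)
white=lambda h,c:(h[...,1]<60)&(h[...,2]>110)
if __name__=="__main__":
    s=snap("top")
    show("guard",rect(s,red,(350,190,390,230),45))
    show("tab",rect(s,yel,(165,205,200,230),100))
    show("hatch",rect(s,wood,(140,185,212,250),58))
    show("deck",rect(s,white,(145,140,216,196),50))
    show("pod",rect(s,dark,(322,190,390,234),30))
    show("carkey",rect(s,dark,(248,140,275,168),20))
    show("bikehead",rect(s,blue,(276,180,300,200),10))
    show("remote",rect(s,nonw,(318,156,345,184),15))
    show("tin",rect(s,nonw,(286,132,312,160),16))
    show("coaster",rect(s,nonw,(242,138,276,172),6))
    show("thermo",rect(s,nonw,(238,215,266,240),20))
    t=snap("side")
    def two(a,b):
        c1,d1=ray(s,*a);c2,d2=ray(t,*b)
        A=np.stack([d1,-d2],1);x=np.linalg.lstsq(A,c2-c1,rcond=None)[0]
        p,q=c1+d1*x[0],c2+d2*x[1]; return np.round((p+q)/2,1),round(np.linalg.norm(p-q),1)
    # tab outer top?, fin
    hs=cv2.cvtColor(t["color"],cv2.COLOR_RGB2HSV).astype(int); m=yel(hs,None); m[:220]=0;m[250:]=0; ys,xs=np.nonzero(m);print(xs.min(),xs.max(),ys.min(),ys.max())
E
python3 meas.py
```

```text
guard {'c': array([ 489.3, -359.3]), 'cen': array([ 488.6, -358. ]), 'L': 53.6, 'S': 46.2, 'yaw': np.float32(6.1), 'q': [[460.0, -339.0], [465.0, -385.0], [518.0, -379.0], [513.0, -333.0]]}
tab {'c': array([472.4, 202.1]), 'cen': array([472.8, 202. ]), 'L': 29.6, 'S': 7.6, 'yaw': np.float32(-3.1), 'q': [[457.0, 199.0], [487.0, 198.0], [487.0, 205.0], [458.0, 207.0]]}
hatch {'c': array([473.2, 221.9]), 'cen': array([473.1, 224.9]), 'L': 168.6, 'S': 144.1, 'yaw': np.float32(86.6), 'q': [[396.0, 142.0], [540.0, 133.0], [550.0, 302.0], [406.0, 310.0]]}
deck {'c': array([622.6, 208.4]), 'cen': array([622.9, 208.2]), 'L': 175.8, 'S': 152.9, 'yaw': np.float32(87.0), 'q': [[542.0, 125.0], [694.0, 117.0], [704.0, 292.0], [551.0, 300.0]]}
pod {'c': array([ 485.1, -324. ]), 'cen': array([ 485.1, -323.7]), 'L': 160.5, 'S': 76.8, 'yaw': np.float32(-83.9), 'q': [[438.0, -248.0], [455.0, -408.0], [532.0, -400.0], [515.0, -240.0]]}
carkey {'c': array([678.2, -35.1]), 'cen': array([678. , -35.3]), 'L': 65.8, 'S': 31.8, 'yaw': np.float32(32.8), 'q': [[642.0, -40.0], [659.0, -66.0], [714.0, -31.0], [69
[... 268 characters left out ...]
256.8]), 'L': 57.2, 'S': 29.0, 'yaw': np.float32(-33.0), 'q': [[590.0, -254.0], [638.0, -285.0], [653.0, -260.0], [605.0, -229.0]]}
tin {'c': array([ 702.6, -159.7]), 'cen': array([ 702.6, -159.8]), 'L': 64.2, 'S': 44.7, 'yaw': np.float32(-6.1), 'q': [[668.0, -179.0], [732.0, -185.0], [737.0, -141.0], [673.0, -134.0]]}
coaster {'c': array([681.2, -31.4]), 'cen': array([681.6, -31.3]), 'L': 84.5, 'S': 83.7, 'yaw': np.float32(60.0), 'q': [[624.0, -47.0], [696.0, -89.0], [739.0, -16.0], [666.0, 26.0]]}
thermo {'c': array([445.,  -0.]), 'cen': array([445.4,   0. ]), 'L': 61.2, 'S': 59.5, 'yaw': np.float32(88.7), 'q': [[415.0, -30.0], [474.0, -31.0], [475.0, 30.0], [416.0, 31.0]]}
271 281 229 236
```

```bash
cat >> h.py <<'E'
import json,os
from scipy.spatial.transform import Rotation as Ro
def getcmd():
    if os.path.exists("cmd.json"):
        d=json.load(open("cmd.json")); return np.array(d["p"]),Ro.from_quat(d["q"])
    return np.array([186.325,570.34,203.892]),Ro.from_euler('xyz',[180,0,161.906],degrees=True)
def applied(row):  # final row as sent
    p,R=getcmd(); p=p+R.apply(np.array(row[:3])*1000); R=R*Ro.from_rotvec(row[3:],degrees=True)
    json.dump(dict(p=p.tolist(),q=R.as_quat().tolist()),open("cmd.json","w")); print("cmd",p.round(1),R.as_euler('xyz',degrees=True).round(1))
def plan(*targets):
    """targets: (x,y,z,yaw)"""
    p,R=getcmd()
    for x,y,z,yaw in targets:
        d=R.inv().apply(np.array([x,y,z])-p)/1000
        w=(R.inv()*Ro.from_euler('xyz',[180,0,yaw],degrees=True)).as_rotvec(degrees=True)
        print("row",np.round(d,4).tolist(),np.round(w,1).tolist(),"dist",round(np.linalg.norm(d)*1000))
def st():
    s=sensors.sense(); print(round(s['time'],2),s['tool_pos'].round(1),s['tcp_rot'].round(1),'F',s['ft_force'].round(1),'gap',round(s['finger_gap'],1),'j',s['joint_pos'].round(0))
E
python3 - <<'E'
from meas import *
s=snap("top"); crop(s,160,208,215,230,14,"fin")
for z in (58,100): print(z,[onz(s,a,219.2,z).round(1)[:2].tolist() for a in (167,175,179,184.2)])
t=snap("side"); crop(t,255,220,300,260,14,"fins")
plan((472.5,223,200,177),(472.5,223,130,177),(472.5,223,78,177))
E
```

```text
58 [[474.7, 250.6], [474.1, 226.4], [473.8, 214.4], [473.4, 198.7]]
100 [[471.2, 240.5], [470.6, 217.3], [470.3, 205.7], [469.9, 190.6]]
row [-0.3799, -0.2413, 0.0039] [0.0, 0.0, -15.1] dist 450
row [-0.3799, -0.2413, 0.0739] [0.0, 0.0, -15.1] dist 456
row [-0.3799, -0.2413, 0.1259] [0.0, 0.0, -15.1] dist 467
```

View pics/fin.png

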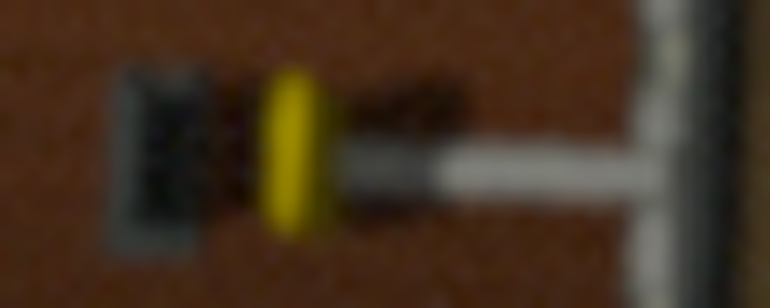

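View pics/fins.png

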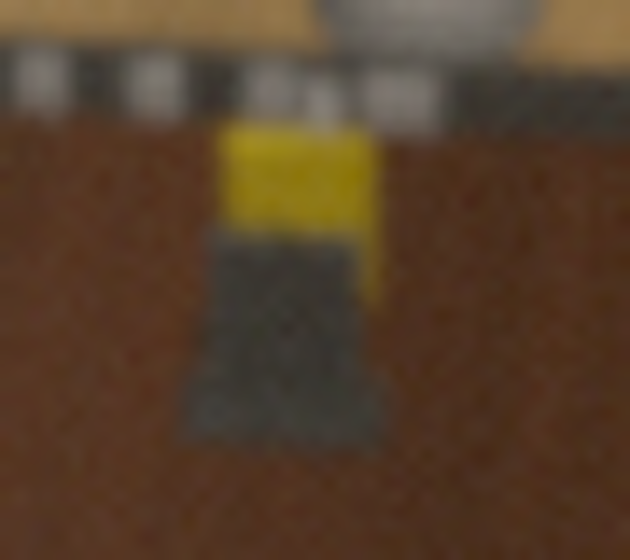

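The fin's outer face is at about y=238.5 and the tab's outer face at about 198.5. That gives the 40 mm span the text states, so the squeezed mid is at about (472.5, 222.5).

Call:
move_arm --rows '[[[-0.04,-0.0254,0,0,0,-1.5],[-0.08,-0.0508,0,0,0,-3],[-0.12,-0.0762,0,0,0,-4.5],[-0.16,-0.1016,0,0,0,-6],[-0.2,-0.127,0,0,0,-8],[-0.24,-0.1524,0,0,0,-10],[-0.28,-0.1778,0,0,0,-12],[-0.32,-0.203,0,0,0,-13],[-0.36,-0.2287,0,0,0,-14],[-0.38,-0.241,0.004,0,0,-15],[-0.38,-0.241,0.03,0,0,-15],[-0.38,-0.241,0.06,0,0,-15],[-0.38,-0.241,0.06,0,0,-15]]]' --grip 1 --newtons 25

```text
time: 1.7
tool_pos: [469.8, 221.8, 139.4]
tcp_rot: [-179.8, -0.4, 176.9]
ft_force: [-1.2, -0.3, -0.5]
finger_gap: 85.3
```

```bash
python3 - <<'E'
from h import *
applied([-0.38,-0.241,0.06,0,0,-15]); st()
plan((472.5,222.5,100,177),(472.5,222.5,78,177))
E
```

```text
cmd [472.7 223.2 143.9] [180.    0.  176.9]
1.7 [469.8 221.8 139.4] [-179.8   -0.4  176.9] F [-1.2 -0.3 -0.5] gap 85.3 j [ 20.  -2. 102.   0.  81. -67.]
row [0.0001, -0.0007, 0.0439] [-0.0, 0.0, -0.1] dist 44
row [0.0001, -0.0007, 0.0659] [-0.0, 0.0, -0.1] dist 66
```

Call:
move_arm --rows '[[[0,0,0.0,0,0,0],[0,-0.0005,0.01,0,0,0],[0,-0.0005,0.03,0,0,0],[0,-0.0005,0.04,0,0,0],[0,-0.0005,0.04,0,0,0],[0,-0.0005,0.04,0,0,0]]]'

```text
time: 2.3
tool_pos: [472.9, 223.0, 104.6]
tcp_rot: [180.0, 0.0, 176.9]
ft_force: [0.4, -0.4, 0.4]
finger_gap: 85.5
```

```bash
python3 - <<'E'
from h import *
applied([0,-0.0005,0.04,0,0,0]); st()
t=snap("side"); crop(t,210,160,330,270,6,"a1")
t=snap("top"); crop(t,130,170,240,260,6,"a2")
E
```

```text
cmd [472.7 222.7 103.9] [180.    0.  176.9]
2.3 [472.9 223.  104.6] [180.    0.  176.9] F [ 0.4 -0.4  0.4] gap 85.5 j [ 20.  -0. 104.  -0.  76. -67.]
```

View pics/a1.png

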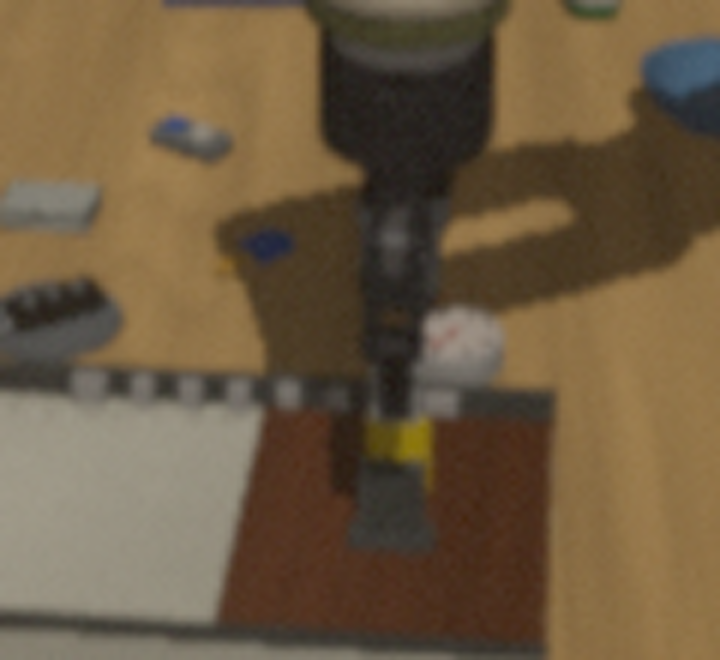

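View pics/a2.png

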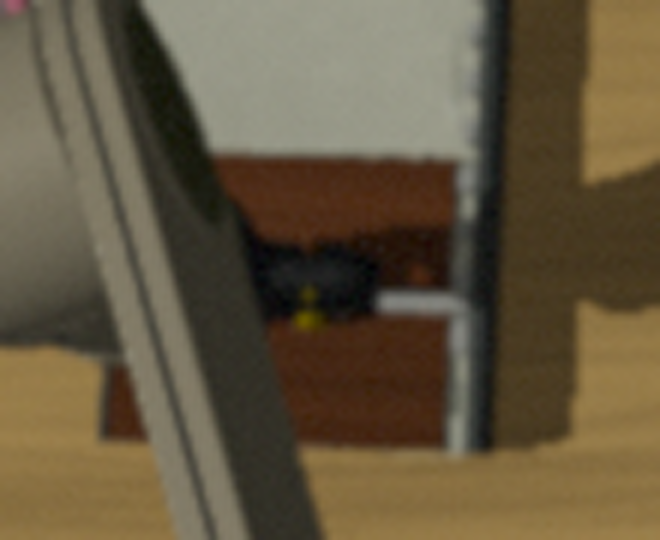

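The fingers straddle the fin and tab (side crop 395,430). Now I descend and squeeze.

Call:
move_arm --rows '[[[0,0,0.009,0,0,0],[0,0,0.018,0,0,0],[0,0,0.025,0,0,0],[0,0,0.025,0,0,0],[0,0,0.025,0,0,0]]]'

```text
time: 2.9
tool_pos: [472.3, 222.6, 78.4]
tcp_rot: [-180.0, -0.1, 176.9]
ft_force: [-0.3, -0.5, -0.1]
finger_gap: 85.5
```

Call:
move_arm --rows '[[[0,0,0,0,0,0],[0,0,0,0,0,0],[0,0,0,0,0,0],[0,0,0,0,0,0],[0,0,0,0,0,0],[0,0,0,0,0,0],[0,0,0,0,0,0],[0,0,0,0,0,0]]]' --grip 0 --newtons 30

```text
time: 3.7
tool_pos: [472.7, 222.7, 78.9]
tcp_rot: [-180.0, -0.0, 176.9]
ft_force: [-0.1, 0.6, 0.5]
finger_gap: 0.2
```

```bash
python3 - <<'E'
from h import *
applied([0,0,0.025,0,0,0]); st()
E
```

```text
cmd [472.7 222.7  78.9] [180.    0.  176.9]
3.7 [472.7 222.7  78.9] [-180.    -0.   176.9] F [-0.1  0.6  0.5] gap 0.2 j [ 20.   1. 105.   0.  74. -67.]
```

The gap is 0.2 mm, so nothing is held. I'll look.

```bash
python3 - <<'E'
from h import *
t=snap("side"); crop(t,230,170,330,270,7,"b1")
t=snap("top"); crop(t,150,190,240,250,8,"b2")
st()
E
```

```text
3.8 [472.7 222.7  78.9] [-180.    -0.   176.9] F [-0.3  0.5  0.2] gap -0.1 j [ 20.   1. 105.   0.  74. -67.]
```

View pics/b1.png

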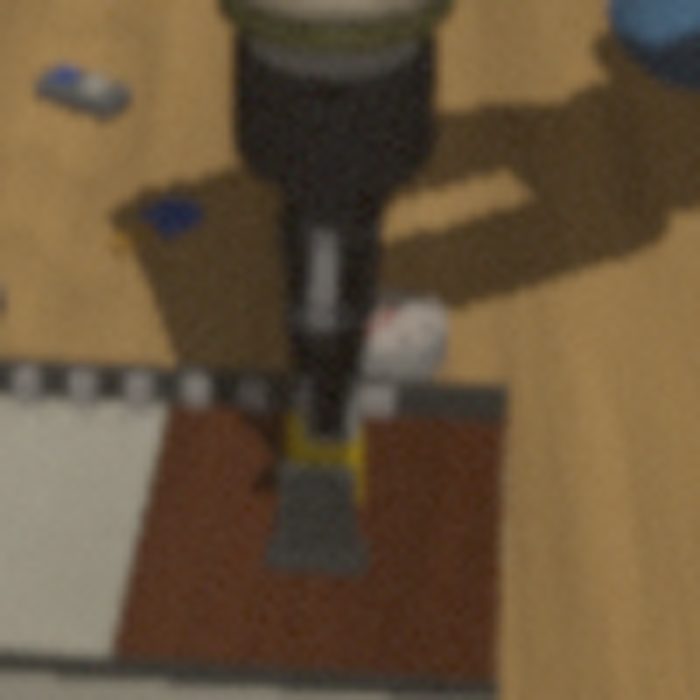

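View pics/b2.png

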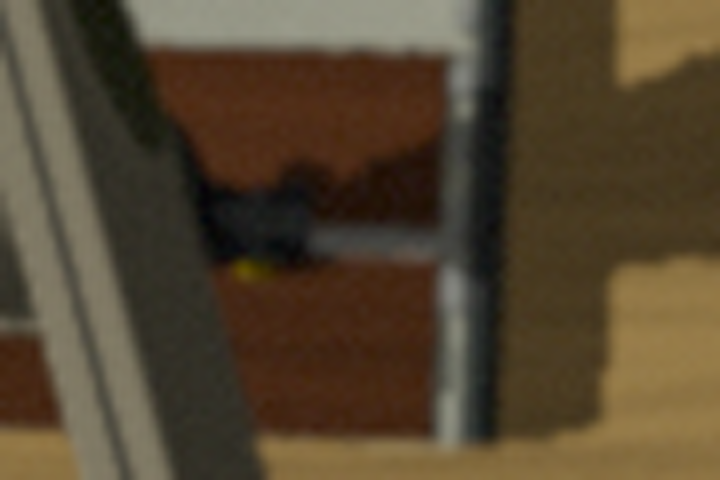

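```bash
python3 - <<'E'
from h import *
t=snap("side"); s=snap("top")
def pc(X): u,v=proj(t,X); return round((u-230)*7),round((v-170)*7)
for z in (71,79,90,100,110): print(z,pc((472.7,222.7,z)))
for y in (199,206,232,238.5):
  print(y,[pc((472.7,y,z)) for z in (58,100)])
E
```

```text
71 (327, 505)
79 (327, 489)
90 (327, 466)
100 (327, 446)
110 (328, 425)
199 [(328, 496), (329, 412)]
206 [(327, 506), (328, 422)]
232 [(326, 545), (327, 459)]
238.5 [(326, 555), (326, 469)]
```

```bash
python3 - <<'E'
from h import *
t=snap("side"); s=snap("top")
for z in (170,196,204,230): print(z,np.round(proj(t,(186.3,570.3,z)),1),np.round(proj(s,(186.3,570.3,z)),1))
img=cv2.imread("pics/side0.png"); cv2.imwrite("pics/c1.png",cv2.resize(img[180:320,400:512],None,fx=5,fy=5,interpolation=cv2.INTER_CUBIC))
img=cv2.imread("pics/top0.png"); cv2.imwrite("pics/c2.png",cv2.resize(img[300:384,0:80],None,fx=6,fy=6,interpolation=cv2.INTER_CUBIC))
E
```

```text
170 [430.6 316.6] [ 38.2 326.9]
196 [433.8 306.3] [ 32.4 329. ]
204 [434.8 303.1] [ 30.6 329.6]
230 [438.2 292.2] [ 24.4 331.8]
```

View pics/c1.png

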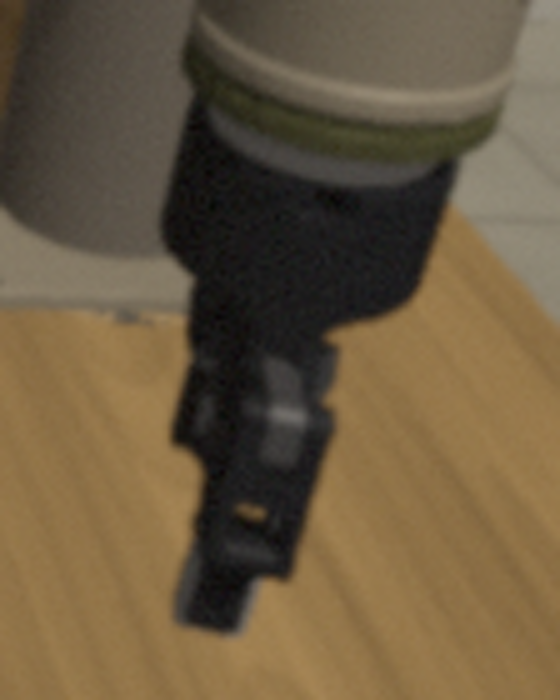

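View pics/c2.png

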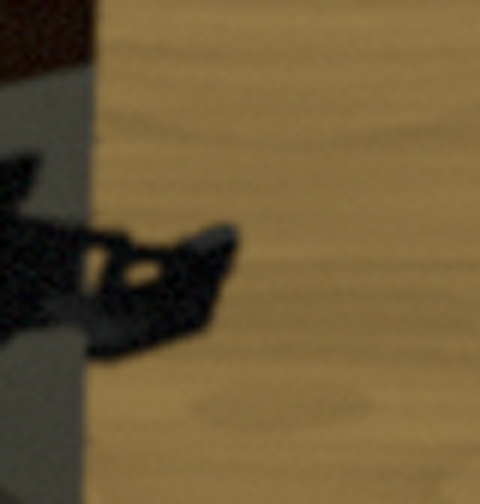

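```bash
python3 - <<'E'
from h import *
t=snap("side"); s=snap("top")
for z in (196,209,220,230,240): print(z,np.round(proj(t,(199,610,z)),1),np.round(proj(s,(173,530,z)),1))
# where on vertical line does the current closed tip lie?
c,d=ray(t,230+330/7-.0,170+437/7)
for y in (200,210,222.7,235): print(y,(c+d*(y-c[1])/d[1]).round(1))
E
```

```text
196 [434.2 323.6] [ 47.  334.4]
209 [435.9 318.2] [ 44.2 335.5]
220 [437.5 313.6] [ 41.8 336.5]
230 [438.8 309.2] [ 39.5 337.4]
240 [440.3 304.9] [ 37.2 338.4]
200 [472.  200.   88.3]
210 [471.9 210.   95.3]
222.7 [471.7 222.7 104.2]
235 [471.5 235.  112.9]
```

In both views the drawn fingertips sit about 25–33 mm higher than the reported TCP implies, and the pinch closed on air. I'll calibrate by touching the fixed deck (top at 50 mm) with the closed fingers.

```bash
python3 - <<'E'
from h import *
plan((472.7,222.7,130,176.9),(615,214,130,176.9),(615,214,80,176.9))
E
```

```text
row [-0.0, -0.0, -0.0511] [-0.0, 0.0, 0.0] dist 51
row [-0.1426, -0.001, -0.0511] [-0.0, 0.0, 0.0] dist 151
row [-0.1426, -0.001, -0.0011] [-0.0, 0.0, 0.0] dist 143
```

Call:
move_arm --rows '[[[0,0,-0.025,0,0,0],[0,0,-0.05,0,0,0],[-0.035,0,-0.05,0,0,0],[-0.07,0,-0.05,0,0,0],[-0.105,0,-0.05,0,0,0],[-0.14,0,-0.05,0,0,0],[-0.14,0,-0.025,0,0,0],[-0.14,0,0,0,0,0],[-0.14,0,0,0,0,0],[-0.14,0,0,0,0,0]]]'

```text
time: 5.1
tool_pos: [611.8, 215.1, 78.5]
tcp_rot: [-180.0, -0.1, 176.9]
ft_force: [0.4, -0.7, 1.0]
finger_gap: 0.2
```

```bash
python3 - <<'E'
from h import *
applied([-0.14,0,0,0,0,0]); st()
t=snap("side"); crop(t,180,170,320,270,5,"d1")
E
```

```text
cmd [612.5 215.2  78.9] [180.    0.  176.9]
5.1 [611.8 215.1  78.5] [-1.800e+02 -1.000e-01  1.769e+02] F [ 0.4 -0.7  1. ] gap 0.2 j [ 15.  20.  84.   0.  76. -72.]
```

View pics/d1.png

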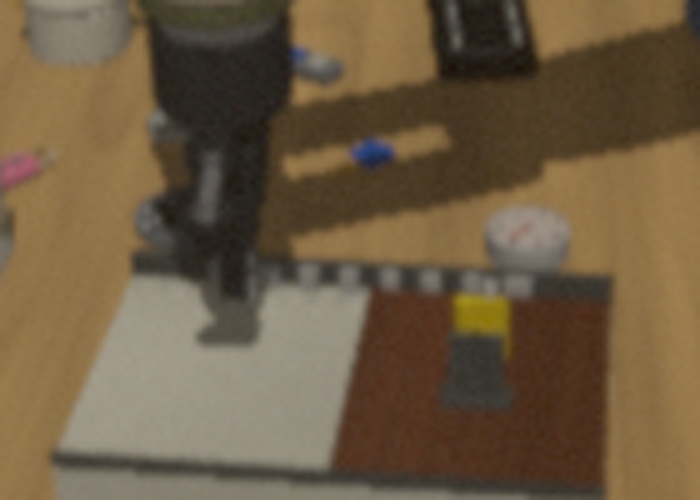

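Call:
move_arm --rows '[[[0,0,0.008,0,0,0],[0,0,0.016,0,0,0],[0,0,0.024,0,0,0],[0,0,0.03,0,0,0],[0,0,0.03,0,0,0]]]'

```text
time: 5.65
tool_pos: [611.3, 214.9, 47.2]
tcp_rot: [-180.0, -0.1, 176.9]
ft_force: [0.0, 0.5, -0.1]
finger_gap: -0.1
```

Call:
move_arm --rows '[[[0,0,0.002,0,0,0],[0,0,0.004,0,0,0],[0,0,0.006,0,0,0],[0,0,0.006,0,0,0]]]'

```text
time: 6.05
tool_pos: [612.3, 215.1, 42.7]
tcp_rot: [-180.0, -0.0, 176.9]
ft_force: [-0.3, 0.4, -0.2]
finger_gap: 0.4
```

Call:
move_arm --rows '[[[0,0,0.002,0,0,0],[0,0,0.004,0,0,0],[0,0,0.006,0,0,0],[0,0,0.006,0,0,0]]]'

```text
time: 6.45
tool_pos: [612.1, 215.1, 36.4]
tcp_rot: [-180.0, -0.0, 176.9]
ft_force: [-0.4, -1.0, -0.2]
finger_gap: -0.2
```

Call:
move_arm --rows '[[[0,0,0.002,0,0,0],[0,0,0.004,0,0,0],[0,0,0.004,0,0,0]]]'

```text
time: 6.75
tool_pos: [612.2, 215.1, 32.5]
tcp_rot: [-180.0, -0.0, 176.9]
ft_force: [0.5, -0.4, 0.2]
finger_gap: 0.2
```

```bash
python3 - <<'E'
from h import *
applied([0,0,0.046,0,0,0]); st()
t=snap("side"); crop(t,200,200,260,250,12,"d2")
for z in (50,55,58,60,70):
  u,v=proj(t,(612,215,z)); print(z,(u-200)*12,(v-200)*12)
E
```

```text
cmd [612.5 215.2  32.9] [180.    0.  176.9]
6.75 [612.2 215.1  32.5] [-180.    -0.   176.9] F [ 0.5 -0.4  0.2] gap 0.2 j [ 15.  23.  86.  -0.  72. -72.]
50 339.78121870320126 541.3980209794074
55 338.5942828068477 524.622505923328
58 337.8796346822314 514.5191489315189
60 337.40216257388215 507.7676574559922
70 335.0022502502685 473.8179465957958
```

View pics/d2.png

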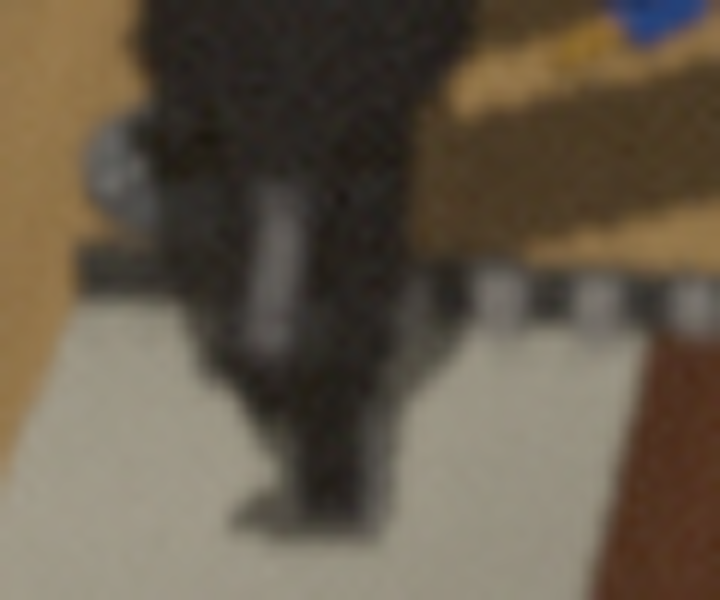

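Call:
move_arm --rows '[[[0,0,0.001,0,0,0],[0,0,0.002,0,0,0],[0,0,0.002,0,0,0]]]'

```text
time: 7.1
tool_pos: [612.3, 215.2, 30.7]
tcp_rot: [-180.0, -0.0, 176.9]
ft_force: [-0.2, -0.1, -0.2]
finger_gap: -0.1
```

Call:
move_arm --rows '[[[0,0,0.001,0,0,0],[0,0,0.002,0,0,0],[0,0,0.002,0,0,0]]]'

```text
time: 7.4
tool_pos: [612.3, 215.1, 28.7]
tcp_rot: [-180.0, -0.0, 176.9]
ft_force: [-1.2, -0.4, -0.1]
finger_gap: 0.2
```

Call:
move_arm --rows '[[[0,0,0.001,0,0,0],[0,0,0.002,0,0,0],[0,0,0.002,0,0,0]]]'

```text
time: 7.7
tool_pos: [612.3, 215.1, 26.6]
tcp_rot: [-180.0, -0.0, 176.9]
ft_force: [-0.2, 0.7, -0.2]
finger_gap: 0.0
```

Call:
move_arm --rows '[[[0,0,0.001,0,0,0],[0,0,0.002,0,0,0],[0,0,0.002,0,0,0]]]'

```text
time: 8.0
tool_pos: [612.3, 215.1, 24.7]
tcp_rot: [-180.0, -0.0, 176.9]
ft_force: [0.2, 0.1, 0.6]
finger_gap: 0.2
```

Call:
move_arm --rows '[[[0,0,0.001,0,0,0],[0,0,0.001,0,0,0]]]'

```text
time: 8.2
tool_pos: [612.4, 215.2, 23.7]
tcp_rot: [-180.0, -0.0, 176.9]
ft_force: [0.6, -0.0, 0.3]
finger_gap: -0.0
```

```bash
python3 - <<'E'
from h import *
applied([0,0,0.009,0,0,0]); st()
t=snap("side"); crop(t,200,200,260,250,12,"d3")
E
```

```text
cmd [612.5 215.2  23.9] [180.    0.  176.9]
8.2 [612.4 215.2  23.7] [-180.    -0.   176.9] F [ 0.6 -0.   0.3] gap -0.0 j [ 15.  23.  86.  -0.  71. -72.]
```

View pics/d3.png

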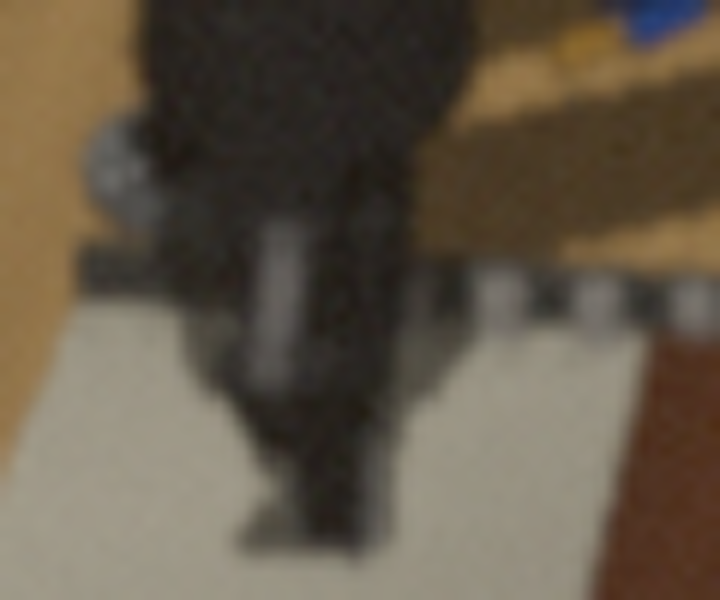

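Call:
move_arm --rows '[[[0,0,0.001,0,0,0],[0,0,0.001,0,0,0]]]'

```text
time: 8.45
tool_pos: [612.4, 215.1, 22.8]
tcp_rot: [-180.0, -0.0, 176.9]
ft_force: [-0.9, -0.5, -0.1]
finger_gap: -0.2
```

Call:
move_arm --rows '[[[0,0,0.001,0,0,0],[0,0,0.001,0,0,0]]]'

```text
time: 8.65
tool_pos: [612.5, 215.2, 22.7]
tcp_rot: [-180.0, -0.0, 176.9]
ft_force: [-3.7, -1.0, 6.0]
finger_gap: -0.0
```

Call:
move_arm --rows '[[[0,0,0.001,0,0,0],[0,0,0.001,0,0,0]]]'

```text
time: 8.85
tool_pos: [612.5, 215.2, 22.7]
tcp_rot: [-180.0, 0.0, 176.9]
ft_force: [-7.1, -2.2, 13.1]
finger_gap: 0.1
```

Contact came at TCP z=22.75 over the 50 mm deck. The real fingertips are therefore 27.3 mm above the reported TCP instead of 8 below it, an offset of +35.3 mm in z. From here I use that correction.

```bash
python3 - <<'E'
from h import *
applied([0,0,0.003,0,0,0])
plan((612,215,95,177),(472.5,222.5,95,177),(472.5,222.5,43,177))
E
```

```text
cmd [612.5 215.2  20.9] [180.    0.  176.9]
row [0.0004, -0.0002, -0.0741] [-0.0, 0.0, -0.1] dist 74
row [0.1401, -0.0002, -0.0741] [-0.0, 0.0, -0.1] dist 159
row [0.1401, -0.0002, -0.0221] [-0.0, 0.0, -0.1] dist 142
```

Call:
move_arm --rows '[[[0,0,-0.02,0,0,0],[0,0,-0.05,0,0,0],[0,0,-0.074,0,0,0],[0.04,0,-0.074,0,0,0],[0.08,0,-0.074,0,0,0],[0.12,0,-0.074,0,0,0],[0.14,0,-0.074,0,0,0],[0.14,0,-0.074,0,0,0],[0.14,0,-0.06,0,0,0],[0.14,0,-0.045,0,0,0],[0.14,0,-0.03,0,0,0],[0.14,0,-0.022,0,0,0],[0.14,0,-0.022,0,0,0],[0.14,0,-0.022,0,0,0]]]' --grip 1

```text
time: 10.25
tool_pos: [472.6, 222.6, 42.4]
tcp_rot: [-180.0, -0.1, 176.9]
ft_force: [-0.2, -0.3, 0.7]
finger_gap: 85.8
```

Call:
move_arm --rows '[[[0,0,0,0,0,0],[0,0,0,0,0,0],[0,0,0,0,0,0],[0,0,0,0,0,0],[0,0,0,0,0,0],[0,0,0,0,0,0],[0,0,0,0,0,0],[0,0,0,0,0,0]]]' --grip 0 --newtons 30

```text
time: 11.05
tool_pos: [473.5, 223.9, 44.0]
tcp_rot: [179.9, 0.1, 176.9]
ft_force: [1.2, 5.4, 2.9]
finger_gap: 30.8
```

```bash
python3 - <<'E'
from h import *
applied([0.14,0,-0.022,0,0,0]); st()
E
```

```text
cmd [472.7 222.7  42.9] [180.    0.  176.9]
11.05 [473.5 223.9  44. ] [1.799e+02 1.000e-01 1.769e+02] F [1.2 5.4 2.9] gap 30.8 j [ 20.   4. 107.   0.  69. -67.]
```

The jaws hold at 30.8 mm, so the tab is squeezed. Now I slide along the key box's +x.

Call:
move_arm --rows '[[[-0.005,0.001,0,0,0,0],[-0.015,0.001,0,0,0,0],[-0.025,0.001,0,0,0,0],[-0.035,0.001,0,0,0,0],[-0.045,0.001,0,0,0,0],[-0.055,0.001,0,0,0,0],[-0.065,0.001,0,0,0,0],[-0.075,0.001,0,0,0,0]]]'

```text
time: 11.85
tool_pos: [548.6, 219.7, 44.0]
tcp_rot: [180.0, 0.1, 176.9]
ft_force: [-2.5, -0.2, 6.5]
finger_gap: 31.1
```

Call:
move_arm --rows '[[[-0.01,0,0,0,0,0],[-0.02,0,0,0,0,0],[-0.03,0,0,0,0,0],[-0.04,0,0,0,0,0],[-0.05,0,0,0,0,0],[-0.06,0,0,0,0,0],[-0.068,0,0,0,0,0],[-0.073,0,0,0,0,0],[-0.076,0,0,0,0,0],[-0.076,0,0,0,0,0]]]'

```text
time: 12.85
tool_pos: [622.3, 215.7, 44.0]
tcp_rot: [-180.0, -0.2, 176.9]
ft_force: [-12.5, -1.6, 14.0]
finger_gap: 30.9
```

```bash
python3 - <<'E'
from h import *
applied([-0.151,0.001,0,0,0,0]); st()
t=snap("side"); crop(t,180,170,320,290,5,"e1")
E
```

```text
cmd [623.5 215.6  42.9] [180.    0.  176.9]
12.85 [622.3 215.7  44. ] [-180.    -0.2  176.9] F [-12.5  -1.6  14. ] gap 30.9 j [ 15.  23.  84.   0.  73. -72.]
```

View pics/e1.png

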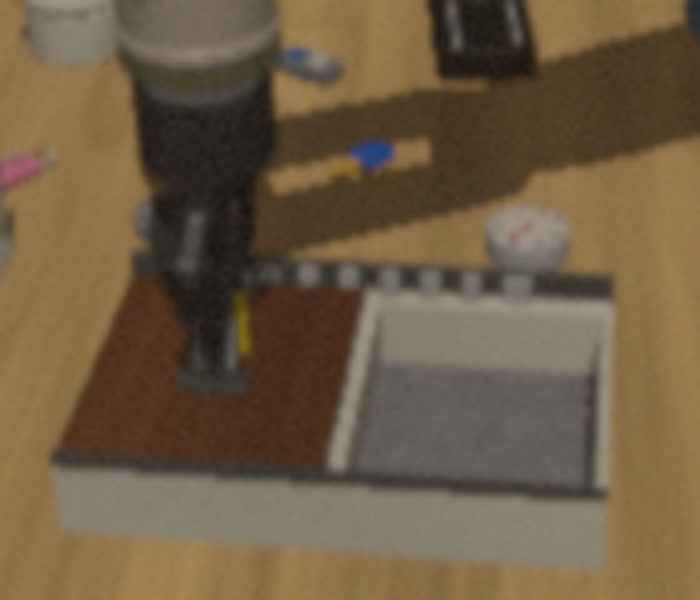

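The hatch is at its stop (−12 N along x) and the well is open. I'll release, rise and look from above.

Call:
move_arm --rows '[[[0.001,0,0,0,0,0],[0.001,0,0,0,0,0],[0.001,0,0,0,0,0],[0.001,0,0,0,0,0],[0.001,0,0,0,0,0]]]' --grip 1

```text
time: 13.4
tool_pos: [622.6, 215.8, 42.9]
tcp_rot: [180.0, 0.0, 176.9]
ft_force: [0.4, -0.1, -0.5]
finger_gap: 85.6
```

```bash
python3 - <<'E'
from h import *
applied([0.001,0,0,0,0,0]); st()
plan((622,216,110,177),(621.5,-257,110,147),(621.5,-257,-25,147))
E
```

```text
cmd [622.5 215.6  42.9] [180.    0.  176.9]
13.4 [622.6 215.8  42.9] [180.    0.  176.9] F [ 0.4 -0.1 -0.5] gap 85.6 j [ 15.  23.  84.   0.  73. -72.]
row [0.0005, 0.0003, -0.0671] [-0.0, 0.0, -0.1] dist 67
row [-0.0245, -0.472, -0.0671] [0.0, -0.0, 29.9] dist 477
row [-0.0245, -0.472, 0.0679] [0.0, -0.0, 29.9] dist 477
```

Call:
move_arm --rows '[[[0,0,-0.025,0,0,0],[0,0,-0.05,0,0,0],[0,0,-0.067,0,0,0],[-0.002,-0.04,-0.067,0,0,3],[-0.004,-0.08,-0.067,0,0,6],[-0.006,-0.12,-0.067,0,0,9],[-0.008,-0.16,-0.067,0,0,12],[-0.01,-0.2,-0.067,0,0,15],[-0.012,-0.24,-0.067,0,0,18],[-0.014,-0.28,-0.067,0,0,21],[-0.016,-0.32,-0.067,0,0,24],[-0.018,-0.36,-0.067,0,0,27],[-0.02,-0.4,-0.067,0,0,30],[-0.022,-0.44,-0.067,0,0,30],[-0.0245,-0.472,-0.06,0,0,30],[-0.0245,-0.472,-0.04,0,0,30],[-0.0245,-0.472,-0.02,0,0,30],[-0.0245,-0.472,-0.02,0,0,30],[-0.0245,-0.472,-0.02,0,0,30]]]'

```text
time: 15.3
tool_pos: [621.1, -256.7, 62.7]
tcp_rot: [-180.0, -0.1, 146.9]
ft_force: [0.4, -0.9, 1.4]
finger_gap: 85.6
```

```bash
python3 - <<'E'
from meas import *
applied([-0.0245,-0.472,-0.02,0,0,30]); st()
s=snap("top"); crop(s,140,130,390,240,3,"f1")
t=snap("side"); crop(t,180,140,345,285,4,"f2")
show("remote",rect(s,nonw,(318,156,345,184),15))
E
```

```text
cmd [ 621.5 -257.    62.9] [180.    0.  146.9]
15.3 [ 621.1 -256.7   62.7] [-1.800e+02 -1.000e-01  1.469e+02] F [ 0.4 -0.9  1.4] gap 85.6 j [-27.  24.  81.   0.  75. -84.]
remote {'c': array([ 622.5, -259.4]), 'cen': array([ 626. , -255.4]), 'L': 93.0, 'S': 86.3, 'yaw': np.float32(-3.2), 'q': [[574.0, -300.0], [667.0, -305.0], [671.0, -219.0], [578.0, -214.0]]}
```

View pics/f1.png

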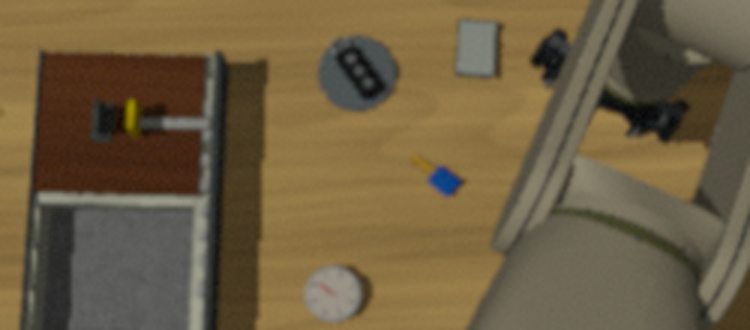

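View pics/f2.png

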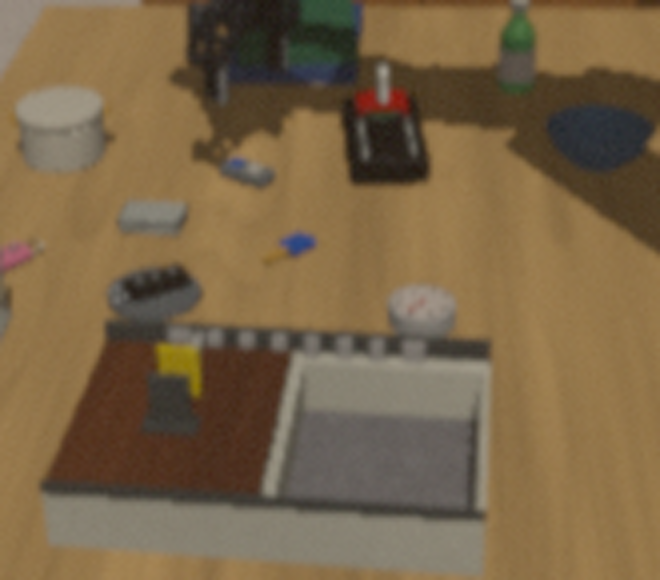

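```bash
python3 - <<'E'
from h import *
t=snap("side"); s=snap("top")
for X in [(621,-257,7),(621,-257,90),(621+23,-257+36,100),(621-23,-257-36,100)]:
  u,v=proj(t,X);a,b=proj(s,X);print(X,round((u-180)*4),round((v-140)*4),'top',round((a-140)*3),round((b-130)*3))
E
```

```text
(621, -257, 7) 250 172 top 570 121
(621, -257, 90) 247 97 top 587 103
(644, -221, 100) 219 103 top 551 79
(598, -293, 100) 273 74 top 627 123
```

The remote hasn't moved (side 241,183), and the finger projections match the picture. I descend and grip.

Call:
move_arm --rows '[[[0,0,0.025,0,0,0],[0,0,0.05,0,0,0],[0,0,0.07,0,0,0],[0,0,0.08,0,0,0],[0,0,0.088,0,0,0],[0,0,0.088,0,0,0],[0,0,0.088,0,0,0]]]'

```text
time: 16.2
tool_pos: [622.3, -257.3, -23.9]
tcp_rot: [180.0, 0.1, 146.9]
ft_force: [-0.3, -0.0, -0.4]
finger_gap: 85.2
```

Call:
move_arm --rows '[[[0,0,0,0,0,0],[0,0,0,0,0,0],[0,0,0,0,0,0],[0,0,0,0,0,0],[0,0,0,0,0,0],[0,0,0,0,0,0],[0,0,0,0,0,0],[0,0,0,0,0,0]]]' --grip 0 --newtons 40

```text
time: 17.0
tool_pos: [621.9, -257.2, -24.6]
tcp_rot: [180.0, 0.0, 146.9]
ft_force: [-0.7, 0.3, 4.2]
finger_gap: 26.9
```

Held at 26.9 mm. I carry it to the well.

```bash
python3 - <<'E'
from h import *
applied([0,0,0.088,0,0,0]); st()
plan((622,-257,85,147),(450,265,85,177),(450,265,-17,177))
E
```

```text
cmd [ 621.5 -257.   -25.1] [180.    0.  146.9]
17.0 [ 621.9 -257.2  -24.6] [180.    0.  146.9] F [-0.7  0.3  4.2] gap 26.9 j [-27.  30.  83.  -0.  67. -84.]
row [-0.0004, 0.0003, -0.1101] [-0.0, -0.0, -0.1] dist 110
row [0.4287, 0.3437, -0.1101] [0.0, 0.0, -30.1] dist 560
row [0.4287, 0.3437, -0.0081] [0.0, 0.0, -30.1] dist 549
```

Call:
move_arm --rows '[[[0,0,-0.03,0,0,0],[0,0,-0.07,0,0,0],[0,0,-0.11,0,0,0],[0.031,0.025,-0.11,0,0,-2],[0.061,0.049,-0.11,0,0,-4],[0.092,0.074,-0.11,0,0,-6],[0.122,0.098,-0.11,0,0,-9],[0.153,0.123,-0.11,0,0,-11],[0.184,0.147,-0.11,0,0,-13],[0.214,0.172,-0.11,0,0,-15],[0.245,0.196,-0.11,0,0,-17],[0.276,0.221,-0.11,0,0,-19],[0.306,0.245,-0.11,0,0,-21],[0.337,0.27,-0.11,0,0,-24],[0.367,0.294,-0.11,0,0,-26],[0.398,0.319,-0.11,0,0,-28],[0.429,0.344,-0.11,0,0,-30],[0.429,0.344,-0.11,0,0,-30],[0.429,0.344,-0.08,0,0,-30],[0.429,0.344,-0.06,0,0,-30]]]'

```text
time: 19.0
tool_pos: [449.4, 265.2, 33.5]
tcp_rot: [-180.0, -0.0, 176.9]
ft_force: [-0.2, -0.4, -1.5]
finger_gap: 27.0
```

```bash
python3 - <<'E'
from h import *
applied([0.429,0.344,-0.06,0,0,-30]); st()
s=snap("side"); crop(s,180,140,345,285,4,"g1")
E
```

```text
cmd [449.9 265.4  34.9] [180.    0.  176.9]
19.0 [449.4 265.2  33.5] [-180.    -0.   176.9] F [-0.2 -0.4 -1.5] gap 27.0 j [ 25.   4. 107.  -0.  68. -62.]
```

View pics/g1.png

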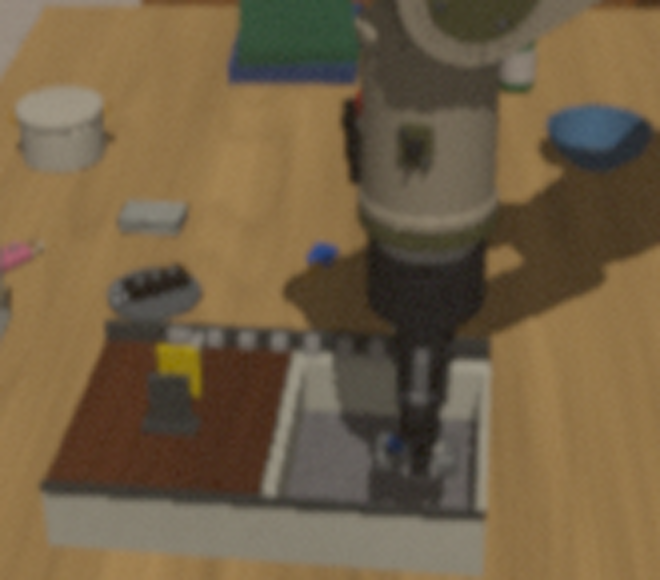

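The remote is held over the well. The bike key's head has shifted (side crop 322,253, previously 298,243), so I'll re-measure it. Lowering now.

Call:
move_arm --rows '[[[0,0,0.015,0,0,0],[0,0,0.03,0,0,0],[0,0,0.042,0,0,0],[0,0,0.052,0,0,0],[0,0,0.052,0,0,0],[0,0,0.052,0,0,0]]]'

```text
time: 19.65
tool_pos: [449.9, 265.4, -17.2]
tcp_rot: [-180.0, -0.0, 176.9]
ft_force: [-0.0, 0.9, 0.8]
finger_gap: 26.6
```

Call:
move_arm --rows '[[[0,0,0,0,0,0],[0,0,0,0,0,0],[0,0,0,0,0,0],[0,0,-0.02,0,0,0],[0,0,-0.05,0,0,0],[0,0,-0.09,0,0,0],[0,0,-0.1,0,0,0],[0,0,-0.1,0,0,0]]]' --grip 0.5

```text
time: 20.45
tool_pos: [451.9, 266.4, 85.7]
tcp_rot: [179.9, 0.3, 176.9]
ft_force: [0.2, -0.1, 0.6]
finger_gap: 42.7
```

```bash
python3 - <<'E'
from h import *
applied([0,0,-0.048,0,0,0]); st()
s=snap("side"); crop(s,180,140,345,285,4,"g2")
s=snap("top"); crop(s,140,130,390,260,3,"g3")
E
```

```text
cmd [449.9 265.4  82.9] [180.    0.  176.9]
20.45 [451.9 266.4  85.7] [179.9   0.3 176.9] F [ 0.2 -0.1  0.6] gap 42.7 j [ 25.   1. 105.   0.  74. -62.]
```

View pics/g2.png

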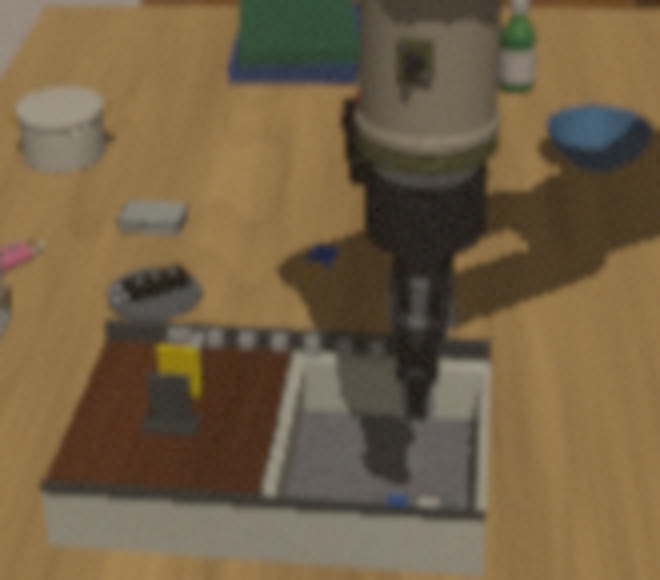

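View pics/g3.png

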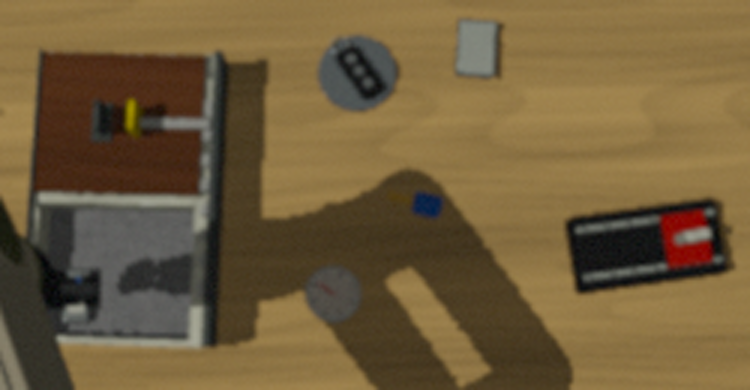

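The remote lies in the well. The bike key is now at about (282,198) in the top view, in shadow, so I take the car key next and measure its body more finely.

```bash
python3 - <<'E'
from meas import *
s=snap("top"); crop(s,244,136,280,172,18,"ck")
for th in (45,60,75): show("carkey",rect(s,lambda h,c:h[...,2]<th,(248,140,275,168),20))
show("coaster",rect(s,nonw,(242,138,276,172),6))
plan((678,-35,83,33))
E
```

```text
carkey {'c': array([678.4, -35.4]), 'cen': array([677.9, -35.2]), 'L': 60.5, 'S': 27.6, 'yaw': np.float32(32.3), 'q': [[645.0, -40.0], [660.0, -63.0], [711.0, -31.0], [697.0, -8.0]]}
carkey {'c': array([678.6, -35.1]), 'cen': array([678. , -35.3]), 'L': 64.0, 'S': 30.7, 'yaw': np.float32(32.8), 'q': [[643.0, -40.0], [660.0, -65.0], [714.0, -31.0], [697.0, -5.0]]}
carkey {'c': array([680.1, -34. ]), 'cen': array([678. , -35.6]), 'L': 75.5, 'S': 35.1, 'yaw': np.float32(32.9), 'q': [[639.0, -40.0], [658.0, -69.0], [721.0, -28.0], [702.0, 1.0]]}
coaster {'c': array([681.5, -31.2]), 'cen': array([681.6, -31.2]), 'L': 84.9, 'S': 83.8, 'yaw': np.float32(73.1), 'q': [[629.0, -60.0], [709.0, -84.0], [734.0, -3.0], [654.0, 22.0]]}
row [-0.244, -0.2877, -0.0001] [0.0, -0.0, 143.9] dist 377
```

View pics/ck.png

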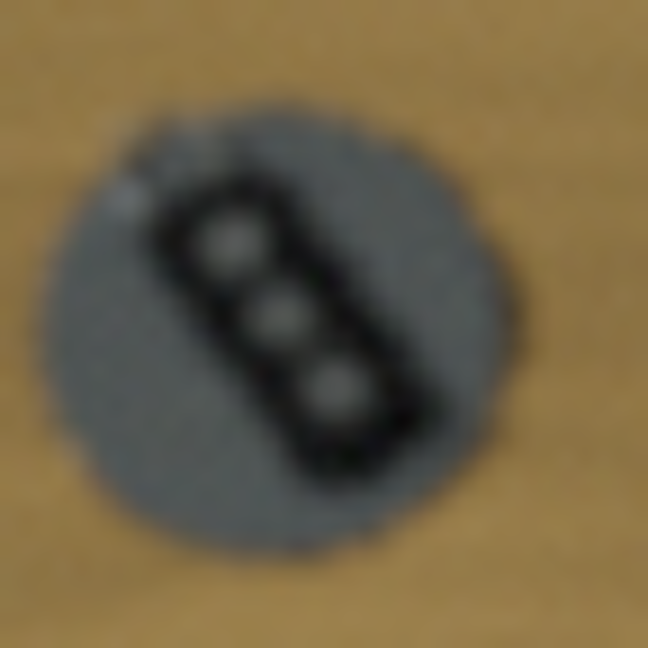

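Call:
move_arm --rows '[[[-0.013,-0.016,0,0,0,8],[-0.027,-0.032,0,0,0,16],[-0.041,-0.048,0,0,0,24],[-0.054,-0.064,0,0,0,32],[-0.068,-0.08,0,0,0,40],[-0.081,-0.096,0,0,0,48],[-0.095,-0.112,0,0,0,56],[-0.108,-0.128,0,0,0,64],[-0.122,-0.144,0,0,0,72],[-0.136,-0.16,0,0,0,80],[-0.149,-0.176,0,0,0,88],[-0.163,-0.192,0,0,0,96],[-0.176,-0.208,0,0,0,104],[-0.19,-0.224,0,0,0,112],[-0.203,-0.24,0,0,0,120],[-0.217,-0.256,0,0,0,128],[-0.23,-0.272,0,0,0,136],[-0.244,-0.288,0,0,0,144],[-0.244,-0.288,0,0,0,144],[-0.244,-0.288,0,0,0,144]]]' --grip 1

```text
time: 22.6
tool_pos: [676.7, -35.3, 80.5]
tcp_rot: [-179.9, 0.1, 33.0]
ft_force: [0.3, -0.1, 0.7]
finger_gap: 85.4
```

```bash
python3 - <<'E'
from meas import *
applied([-0.244,-0.288,0,0,0,144]); st()
plan((678.3,-35.2,-18,32.5))
s=snap("top"); crop(s,140,130,390,260,3,"k1")
show("bikehead",rect(s,blue,(266,185,300,210),10))
s=snap("side"); crop(s,180,140,345,285,4,"k2")
E
```

```text
cmd [678.  -35.3  82.9] [180.    0.   32.9]
22.6 [676.7 -35.3  80.5] [-1.799e+02  1.000e-01  3.300e+01] F [ 0.3 -0.1  0.7] gap 85.4 j [-7. 24. 79.  0. 77. 50.]
row [0.0003, 0.0001, 0.1009] [-0.0, -0.0, 0.4] dist 101
bikehead None
```

View pics/k1.png

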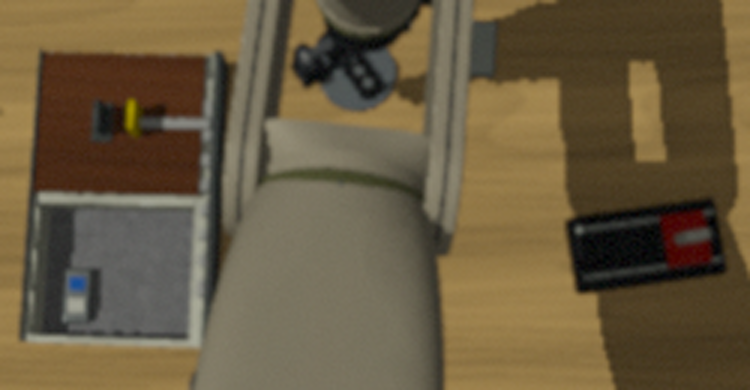

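View pics/k2.png

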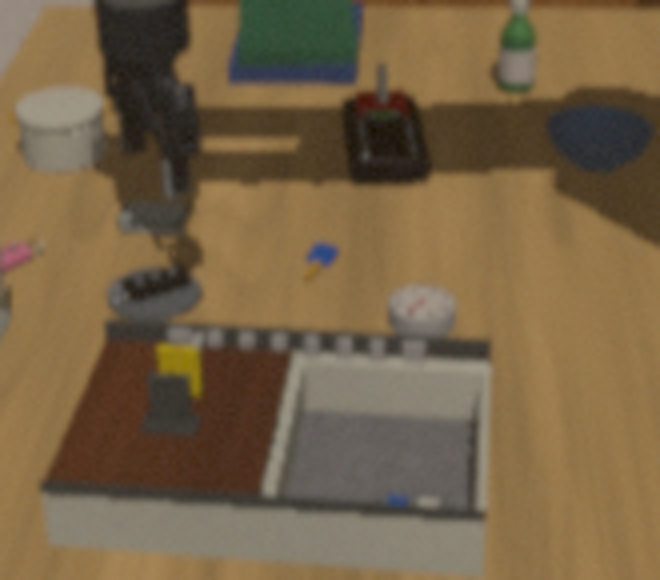

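The car key is still in place on the coaster (side crop 155,283). Descending.

Call:
move_arm --rows '[[[0,0,0.03,0,0,0],[0,0,0.06,0,0,0],[0,0,0.08,0,0,0],[0,0,0.092,0,0,0],[0,0,0.101,0,0,0],[0,0,0.101,0,0,0],[0,0,0.101,0,0,0]]]'

```text
time: 23.4
tool_pos: [678.7, -35.2, -17.1]
tcp_rot: [180.0, -0.1, 32.9]
ft_force: [-0.2, 0.3, 0.7]
finger_gap: 85.4
```

Call:
move_arm --rows '[[[0,0,0,0,0,0],[0,0,0,0,0,0],[0,0,0,0,0,0],[0,0,0,0,0,0],[0,0,0,0,0,0],[0,0,0,0,0,0],[0,0,0,0,0,0],[0,0,0,0,0,0]]]' --grip 0 --newtons 40

```text
time: 24.2
tool_pos: [678.4, -35.4, -17.6]
tcp_rot: [180.0, -0.0, 32.9]
ft_force: [-0.0, -0.2, 6.4]
finger_gap: 24.9
```

```bash
python3 - <<'E'
from meas import *
applied([0,0,0.101,0,0,0]); st()
# B: box offset (-22,-40)
print(473-22*.9985-40*.054, 222+22*.054-40*.9985)
plan((678,-35,95,33),(449,183,95,-3),(449,183,-16,-3))
E
```

```text
cmd [678.  -35.3 -18.1] [180.    0.   32.9]
24.2 [678.4 -35.4 -17.6] [180.   -0.   32.9] F [-0.  -0.2  6.4] gap 24.9 j [-7. 30. 82. -0. 68. 50.]
448.873 183.248
row [0.0002, -0.0003, -0.1131] [-0.0, -0.0, -0.1] dist 113
row [-0.0737, -0.3077, -0.1131] [-0.0, -0.0, 35.9] dist 336
row [-0.0737, -0.3077, -0.0021] [-0.0, -0.0, 35.9] dist 316
```

Held at 24.9 mm.

Call:
move_arm --rows '[[[0,0,-0.03,0,0,0],[0,0,-0.07,0,0,0],[0,0,-0.113,0,0,0],[-0.007,-0.03,-0.113,0,0,3],[-0.015,-0.062,-0.113,0,0,7],[-0.022,-0.092,-0.113,0,0,11],[-0.03,-0.124,-0.113,0,0,15],[-0.037,-0.154,-0.113,0,0,18],[-0.044,-0.185,-0.113,0,0,22],[-0.052,-0.216,-0.113,0,0,26],[-0.059,-0.246,-0.113,0,0,29],[-0.067,-0.278,-0.113,0,0,33],[-0.074,-0.308,-0.113,0,0,36],[-0.074,-0.308,-0.113,0,0,36],[-0.074,-0.308,-0.09,0,0,36],[-0.074,-0.308,-0.06,0,0,36],[-0.074,-0.308,-0.06,0,0,36]]]'

```text
time: 25.9
tool_pos: [445.0, 181.7, 37.6]
tcp_rot: [179.8, 0.4, -3.1]
ft_force: [-0.7, -0.2, -1.6]
finger_gap: 24.8
```

```bash
python3 - <<'E'
from h import *
applied([-0.074,-0.308,-0.06,0,0,36]); st()
s=snap("side"); crop(s,180,140,345,285,4,"m1")
E
```

```text
cmd [448.6 183.1  41.9] [180.    0.   -3.1]
25.9 [445.  181.7  37.6] [179.8   0.4  -3.1] F [-0.7 -0.2 -1.6] gap 24.8 j [ 16.  -2. 113.  -0.  69. 109.]
```

View pics/m1.png

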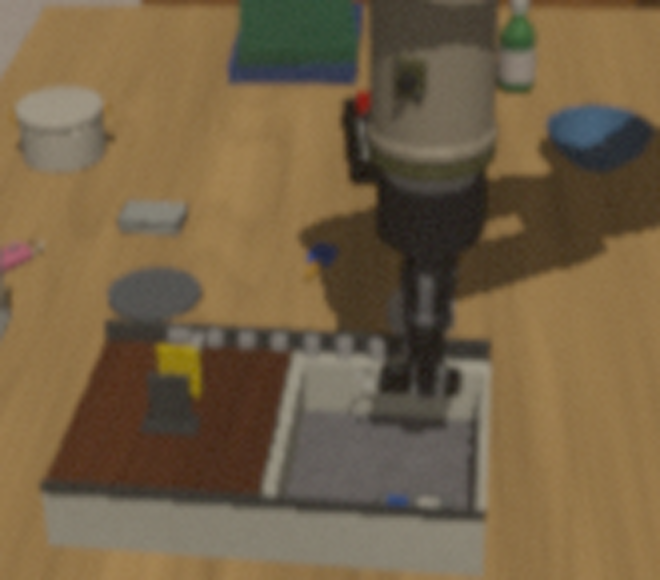

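The car key is held over the well, its ring clear of the walls (crop 415,385). I lower and release it.

Call:
move_arm --rows '[[[0,0,0,0,0,0],[0,0,0.015,0,0,0],[0,0,0.03,0,0,0],[0,0,0.045,0,0,0],[0,0,0.058,0,0,0],[0,0,0.058,0,0,0],[0,0,0.058,0,0,0]]]'

```text
time: 26.65
tool_pos: [449.1, 183.1, -15.4]
tcp_rot: [-180.0, -0.0, -3.1]
ft_force: [-0.2, -0.3, 0.3]
finger_gap: 24.6
```

Call:
move_arm --rows '[[[0,0,0,0,0,0],[0,0,0,0,0,0],[0,0,0,0,0,0],[0,0,-0.02,0,0,0],[0,0,-0.05,0,0,0],[0,0,-0.09,0,0,0],[0,0,-0.11,0,0,0],[-0.04,0.04,-0.11,0,0,0],[-0.08,0.08,-0.11,0,0,0],[-0.08,0.08,-0.11,0,0,0],[-0.08,0.08,-0.11,0,0,0]]]' --grip 0.5

```text
time: 27.75
tool_pos: [363.4, 106.6, 93.9]
tcp_rot: [180.0, -0.1, -3.2]
ft_force: [0.5, 0.4, 0.1]
finger_gap: 42.7
```

```bash
python3 - <<'E'
from meas import *
applied([-0.08,0.08,-0.052,0,0,0]); st()
s=snap("side"); crop(s,180,140,345,285,4,"n1")
s=snap("top"); crop(s,140,130,390,260,3,"n2"); crop(s,262,180,302,216,18,"n3")
for v in (100,130): show("bikehead",rect(s,lambda h,c:(h[...,1]>v)&(h[...,0]>100)&(h[...,0]<130),(266,185,300,212),10))
E
```

```text
cmd [364.4 107.5  93.9] [180.    0.   -3.1]
27.75 [363.4 106.6  93.9] [ 1.8e+02 -1.0e-01 -3.2e+00] F [0.5 0.4 0.1] gap 42.7 j [  9. -25. 126.  -0.  79. 102.]
bikehead {'c': array([ 535.8, -101.2]), 'cen': array([ 535.9, -100.9]), 'L': 28.0, 'S': 20.9, 'yaw': np.float32(75.8), 'q': [[522.0, -112.0], [542.0, -117.0], [549.0, -90.0], [529.0, -85.0]]}
bikehead {'c': array([ 535.7, -101.2]), 'cen': array([ 535.9, -101.1]), 'L': 26.8, 'S': 19.6, 'yaw': np.float32(75.4), 'q': [[523.0, -112.0], [542.0, -117.0], [549.0, -91.0], [530.0, -86.0]]}
```

View pics/n1.png

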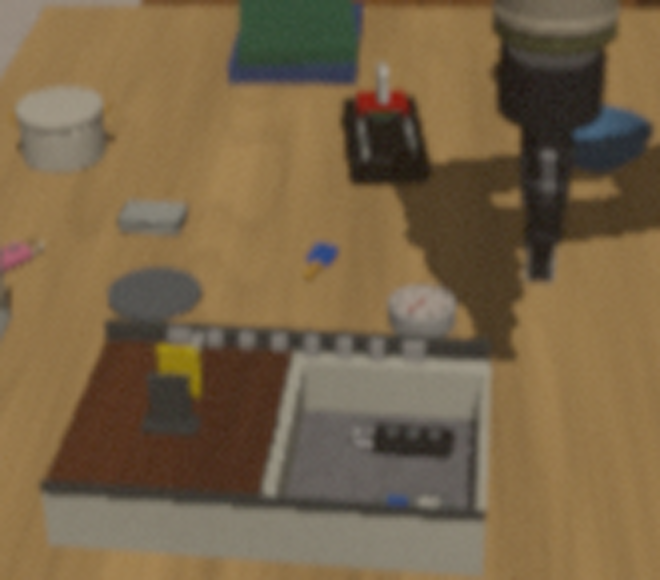

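View pics/n2.png

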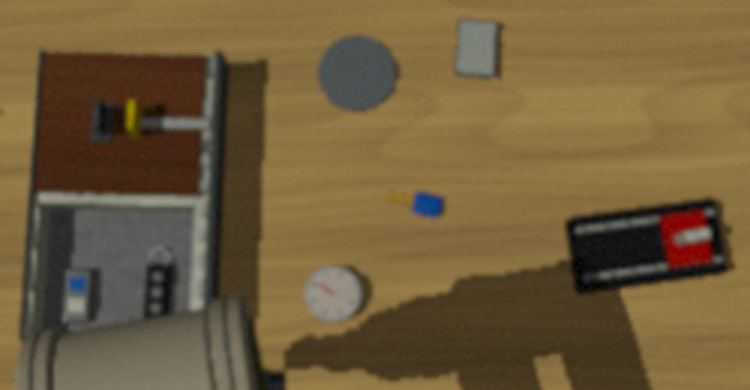

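View pics/n3.png

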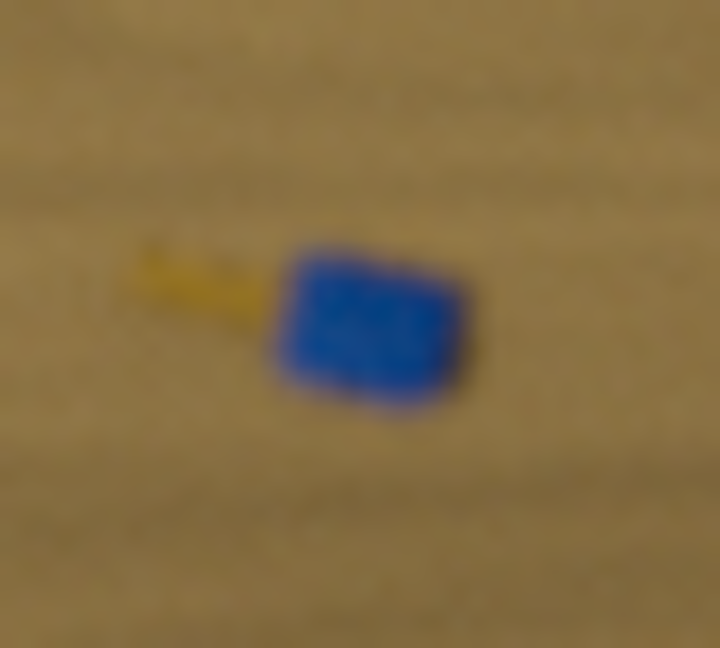

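Both keys lie flat in the well. The bike key is at (536,−101) with yaw 75.5.

```bash
python3 - <<'E'
from meas import *
plan((536,-101,70,75.5),(536,-101,-25,75.5))
E
```

```text
row [0.1827, 0.1989, 0.0239] [-0.0, -0.0, -78.6] dist 271
row [0.1827, 0.1989, 0.1189] [-0.0, -0.0, -78.6] dist 295
```

Call:
move_arm --rows '[[[0.018,0.02,0,0,0,-8],[0.037,0.04,0,0,0,-16],[0.055,0.06,0,0,0,-24],[0.073,0.08,0,0,0,-32],[0.091,0.1,0,0,0,-40],[0.11,0.12,0,0,0,-48],[0.128,0.14,0,0,0,-56],[0.146,0.16,0,0,0,-64],[0.165,0.18,0,0,0,-72],[0.183,0.199,0,0,0,-78.5],[0.183,0.199,0.02,0,0,-78.5],[0.183,0.199,0.06,0,0,-78.5],[0.183,0.199,0.06,0,0,-78.5],[0.183,0.199,0.06,0,0,-78.5]]]' --grip 1

```text
time: 29.25
tool_pos: [536.1, -100.4, 33.1]
tcp_rot: [-179.8, -0.0, 75.4]
ft_force: [0.7, 0.2, 0.9]
finger_gap: 85.6
```

```bash
python3 - <<'E'
from h import *
applied([0.183,0.199,0.06,0,0,-78.5]); st()
s=snap("side"); crop(s,220,140,310,220,8,"o1")
for X in [(536,-101,5)]:
  u,v=proj(s,X); print((u-220)*8,(v-140)*8)
E
```

```text
cmd [ 536.3 -101.1   33.9] [180.    0.   75.4]
29.25 [ 536.1 -100.4   33.1] [-179.8   -0.    75.4] F [0.7 0.2 0.9] gap 85.6 j [-16.   8. 103.   0.  69.  -1.]
329.6312402613962 506.82766823032534
```

View pics/o1.png

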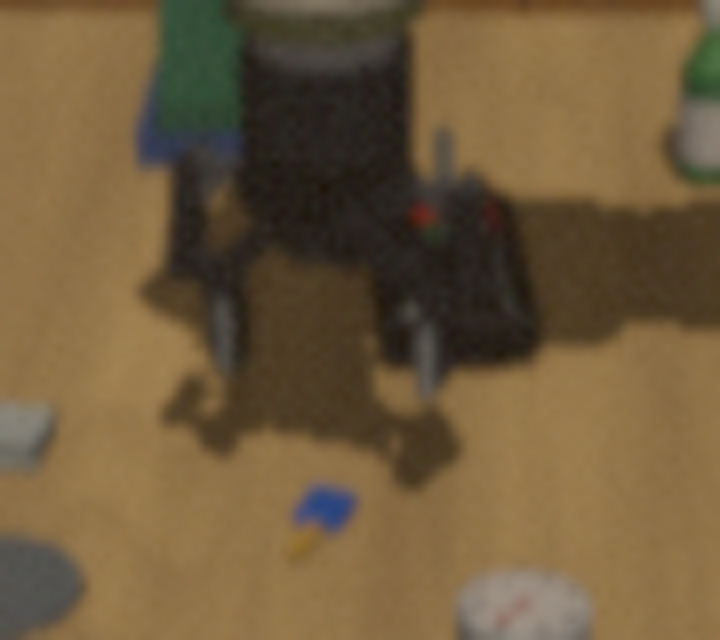

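The key's head projects where it is seen (328,508), centred between the fingers. Descending.

Call:
move_arm --rows '[[[0,0,0.02,0,0,0],[0,0,0.04,0,0,0],[0,0,0.051,0,0,0],[0,0,0.059,0,0,0],[0,0,0.059,0,0,0],[0,0,0.059,0,0,0]]]'

```text
time: 29.9
tool_pos: [537.1, -101.2, -24.1]
tcp_rot: [179.9, 0.0, 75.4]
ft_force: [0.2, 0.1, 0.1]
finger_gap: 85.0
```

Call:
move_arm --rows '[[[0,0,0,0,0,0],[0,0,0,0,0,0],[0,0,0,0,0,0],[0,0,0,0,0,0],[0,0,0,0,0,0],[0,0,0,0,0,0],[0,0,0,0,0,0],[0,0,0,0,0,0]]]' --grip 0 --newtons 40

```text
time: 30.7
tool_pos: [536.7, -101.2, -24.7]
tcp_rot: [180.0, 0.0, 75.4]
ft_force: [-0.1, -0.0, 4.6]
finger_gap: 23.1
```

```bash
python3 - <<'E'
from meas import *
applied([0,0,0.059,0,0,0]); st()
print(473+5,222)
plan((536,-101,85,75.5),(480,224,85,-3),(480,224,-17,-3))
E
```

```text
cmd [ 536.3 -101.1  -25.1] [180.    0.   75.4]
30.7 [ 536.7 -101.2  -24.7] [180.    0.   75.4] F [-0.1 -0.   4.6] gap 23.1 j [-16.  13. 105.  -0.  62.  -1.]
478 222
row [-0.0, -0.0004, -0.1101] [-0.0, -0.0, -0.1] dist 110
row [0.3004, -0.1364, -0.1101] [-0.0, -0.0, 78.4] dist 348
row [0.3004, -0.1364, -0.0081] [-0.0, -0.0, 78.4] dist 330
```

Call:
move_arm --rows '[[[0,0,-0.03,0,0,0],[0,0,-0.07,0,0,0],[0,0,-0.11,0,0,0],[0.03,-0.014,-0.11,0,0,8],[0.06,-0.027,-0.11,0,0,16],[0.09,-0.041,-0.11,0,0,24],[0.12,-0.055,-0.11,0,0,32],[0.15,-0.068,-0.11,0,0,40],[0.18,-0.082,-0.11,0,0,48],[0.21,-0.095,-0.11,0,0,56],[0.24,-0.109,-0.11,0,0,64],[0.27,-0.123,-0.11,0,0,72],[0.3,-0.136,-0.11,0,0,78.5],[0.3,-0.136,-0.11,0,0,78.5],[0.3,-0.136,-0.11,0,0,78.5],[0.3,-0.136,-0.08,0,0,78.5],[0.3,-0.136,-0.06,0,0,78.5],[0.3,-0.136,-0.06,0,0,78.5]]]'

```text
time: 32.5
tool_pos: [477.6, 221.3, 31.3]
tcp_rot: [179.8, 0.3, -3.1]
ft_force: [0.4, -0.7, 0.0]
finger_gap: 22.6
```

```bash
python3 - <<'E'
from h import *
applied([0.3,-0.136,-0.06,0,0,78.5]); st()
s=snap("side"); crop(s,180,140,345,285,4,"p1")
s=snap("top"); crop(s,140,170,230,260,7,"p2")
E
```

```text
cmd [480.3 223.5  34.9] [180.    0.   -3.1]
32.5 [477.6 221.3  31.3] [179.8   0.3  -3.1] F [ 0.4 -0.7  0. ] gap 22.6 j [ 19.   5. 106.  -0.  69. 112.]
```

View pics/p1.png

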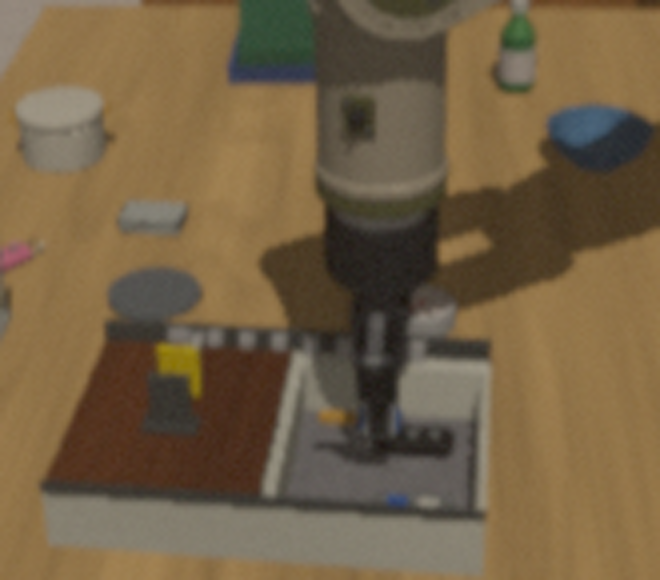

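View pics/p2.png

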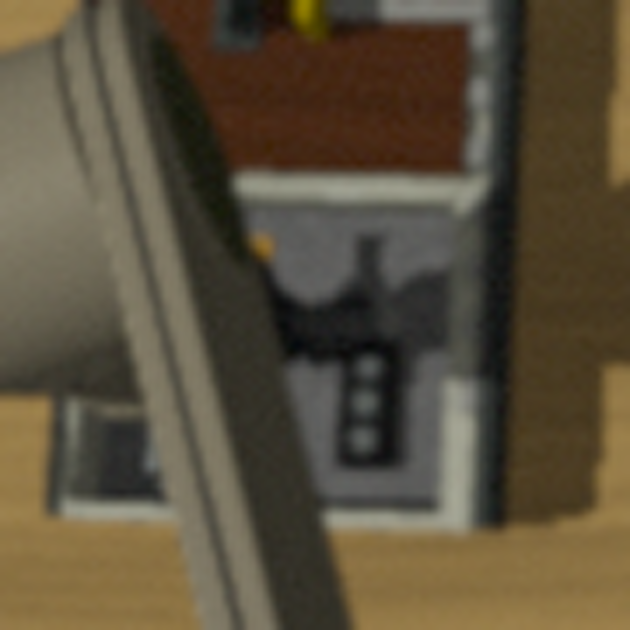

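Call:
move_arm --rows '[[[0.009,0,0,0,0,0],[0.009,0,0.015,0,0,0],[0.009,0,0.03,0,0,0],[0.009,0,0.042,0,0,0],[0.009,0,0.052,0,0,0],[0.009,0,0.052,0,0,0],[0.009,0,0.052,0,0,0]]]'

```text
time: 33.3
tool_pos: [488.7, 222.9, -18.0]
tcp_rot: [180.0, 0.1, -3.1]
ft_force: [0.6, -0.1, -0.5]
finger_gap: 22.6
```

Call:
move_arm --rows '[[[0,0,0,0,0,0],[0,0,0,0,0,0],[0,0,0,0,0,0],[0,0,-0.02,0,0,0],[0,0,-0.05,0,0,0],[0,0,-0.09,0,0,0],[0,0,-0.13,0,0,0],[-0.05,0.04,-0.13,0,0,0],[-0.1,0.08,-0.13,0,0,0],[-0.13,0.12,-0.13,0,0,0],[-0.13,0.12,-0.13,0,0,0]]]' --grip 0.4

```text
time: 34.4
tool_pos: [350.7, 108.8, 112.2]
tcp_rot: [180.0, 0.0, -3.1]
ft_force: [0.3, -0.1, 0.6]
finger_gap: 34.2
```

```bash
python3 - <<'E'
from h import *
applied([0.009-.13,0.12,0.052-.13,0,0,0]); st()
s=snap("side"); crop(s,180,140,345,285,4,"q1")
s=snap("top"); crop(s,140,90,400,300,3,"q2")
E
```

```text
cmd [353.  110.2 112.9] [180.    0.   -3.1]
34.4 [350.7 108.8 112.2] [180.    0.   -3.1] F [ 0.3 -0.1  0.6] gap 34.2 j [  9. -28. 126.  -0.  82. 102.]
```

View pics/q1.png

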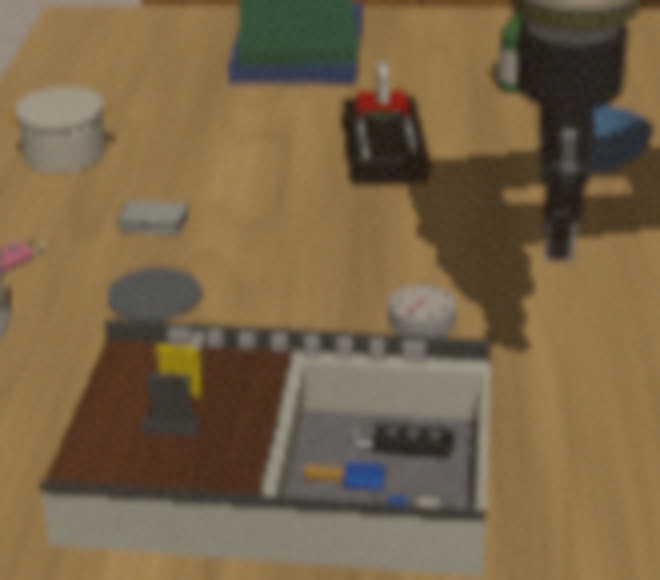

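View pics/q2.png

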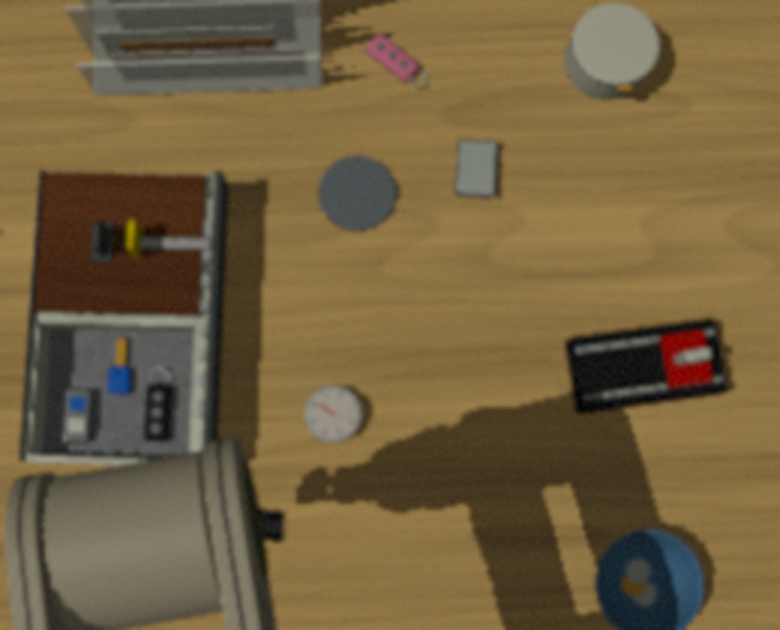

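All three lie in the well. I'll check the orange speck at the pot while planning the return to the hatch.

```bash
python3 - <<'E'
from h import *
s=snap("side"); a=s["color"]
t=snap("top"); b=t["color"]
A=cv2.resize(a[155:190,175:235,::-1],None,fx=6,fy=6,interpolation=cv2.INTER_CUBIC);B=cv2.resize(b[85:130,320:380,::-1],None,fx=6,fy=6,interpolation=cv2.INTER_CUBIC)
cv2.imwrite("pics/pot.png",np.vstack([A,B]))
plan((622.5,215.4,113,-3.1),(622.5,215.4,43,-3.1))
E
```

```text
row [0.2634, -0.1196, -0.0001] [-0.0, -0.0, 0.0] dist 289
row [0.2634, -0.1196, 0.0699] [-0.0, -0.0, 0.0] dist 298
```

View pics/pot.png

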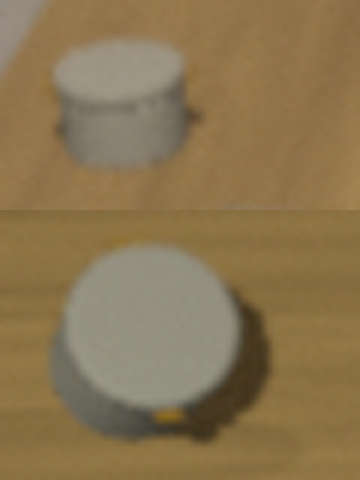

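Those are just small lugs on the pot. Going back to the hatch.

Call:
move_arm --rows '[[[0.033,-0.015,0,0,0,0],[0.066,-0.03,0,0,0,0],[0.1,-0.045,0,0,0,0],[0.133,-0.06,0,0,0,0],[0.166,-0.075,0,0,0,0],[0.2,-0.09,0,0,0,0],[0.233,-0.105,0,0,0,0],[0.2635,-0.1195,0,0,0,0],[0.2635,-0.1195,0,0,0,0],[0.2635,-0.1195,0.02,0,0,0],[0.2635,-0.1195,0.04,0,0,0],[0.2635,-0.1195,0.055,0,0,0],[0.2635,-0.1195,0.07,0,0,0],[0.2635,-0.1195,0.07,0,0,0],[0.2635,-0.1195,0.07,0,0,0]]]' --grip 1

```text
time: 36.1
tool_pos: [622.5, 215.4, 42.9]
tcp_rot: [180.0, 0.0, -3.1]
ft_force: [-0.3, 1.0, 0.5]
finger_gap: 85.6
```

Call:
move_arm --rows '[[[0,0,0,0,0,0],[0,0,0,0,0,0],[0,0,0,0,0,0],[0,0,0,0,0,0],[0,0,0,0,0,0],[0,0,0,0,0,0],[0,0,0,0,0,0],[0,0,0,0,0,0]]]' --grip 0 --newtons 30

```text
time: 36.9
tool_pos: [623.3, 215.7, 44.2]
tcp_rot: [-180.0, -0.1, -3.1]
ft_force: [-0.6, 0.7, 5.5]
finger_gap: 31.1
```

Call:
move_arm --rows '[[[-0.005,0,0,0,0,0],[-0.015,0,0,0,0,0],[-0.025,0,0,0,0,0],[-0.035,0,0,0,0,0],[-0.045,0,0,0,0,0],[-0.055,0,0,0,0,0],[-0.065,0,0,0,0,0],[-0.075,0,0,0,0,0]]]'

```text
time: 37.7
tool_pos: [548.1, 219.8, 44.2]
tcp_rot: [-179.9, -0.2, -3.1]
ft_force: [1.5, 1.2, 6.3]
finger_gap: 30.7
```

Call:
move_arm --rows '[[[-0.01,0,0,0,0,0],[-0.02,0,0,0,0,0],[-0.03,0,0,0,0,0],[-0.04,0,0,0,0,0],[-0.05,0,0,0,0,0],[-0.06,0,0,0,0,0],[-0.068,0,0,0,0,0],[-0.073,0,0,0,0,0],[-0.077,0,0,0,0,0],[-0.077,0,0,0,0,0],[-0.077,0,0,0,0,0]]]'

```text
time: 38.8
tool_pos: [473.3, 224.0, 44.3]
tcp_rot: [-179.9, -0.4, -3.1]
ft_force: [9.9, 2.1, -0.4]
finger_gap: 30.8
```

```bash
python3 - <<'E'
from h import *
applied([0.2635-.152,-0.1195,0.07,0,0,0]); st()
s=snap("side"); crop(s,180,140,345,285,4,"u1")
E
```

```text
cmd [470.8 223.5  42.9] [180.    0.   -3.1]
38.8 [473.3 224.   44.3] [-179.9   -0.4   -3.1] F [ 9.9  2.1 -0.4] gap 30.8 j [ 20.   3. 107.  -0.  69. 113.]
```

View pics/u1.png

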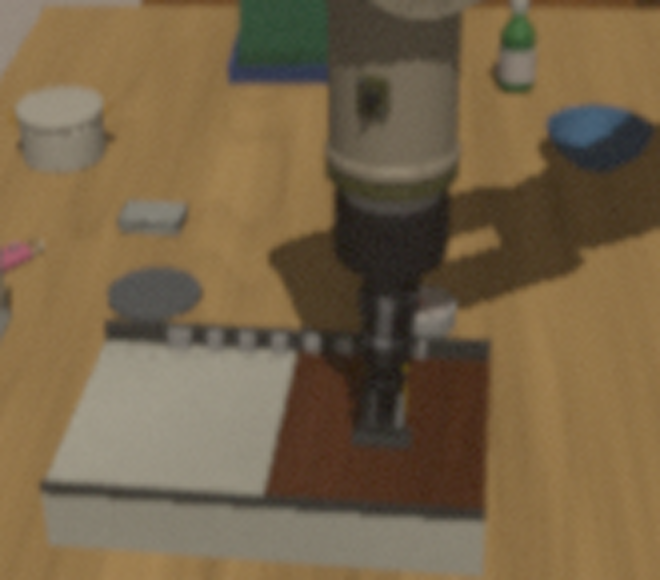

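The hatch is shut against its stop (+10 N, grip at 473.3, same as at the start). I release it and rise.

Call:
move_arm --rows '[[[0.001,0,0,0,0,0],[0.001,0,0,0,0,0],[0.001,0,0,0,0,0],[0.001,0,0,0,0,0],[0.001,0,0,0,0,0],[0.001,0,-0.03,0,0,0],[0.001,0,-0.07,0,0,0],[-0.03,0.03,-0.09,0,0,0],[-0.07,0.07,-0.09,0,0,0],[-0.11,0.11,-0.09,0,0,0],[-0.11,0.11,-0.09,0,0,0]]]' --grip 1

```text
time: 39.95
tool_pos: [351.7, 117.7, 131.8]
tcp_rot: [179.9, 0.1, -3.1]
ft_force: [-0.2, -0.7, -0.3]
finger_gap: 85.8
```

```bash
python3 - <<'E'
from meas import *
applied([-0.11,0.11,-0.09,0,0,0]); st()
s=snap("top"); t=snap("side")
crop(s,140,170,230,255,7,"v1"); 
A=cv2.resize(s["color"][185:235,320:395,::-1],None,fx=8,fy=8,interpolation=cv2.INTER_CUBIC);cv2.imwrite("pics/v2.png",A)
crop(t,255,155,305,190,12,"v3"); crop(t,230,210,310,275,8,"v4")
show("guard",rect(s,red,(350,190,390,230),45))
show("pod",rect(s,dark,(322,190,390,234),30))
show("tab",rect(s,yel,(165,205,200,230),100))
E
```

```text
cmd [355.  119.6 132.9] [180.    0.   -3.1]
39.95 [351.7 117.7 131.8] [ 1.799e+02  1.000e-01 -3.100e+00] F [-0.2 -0.7 -0.3] gap 85.8 j [ 11. -28. 124.  -0.  84. 104.]
guard {'c': array([ 489.2, -359.3]), 'cen': array([ 488.6, -358. ]), 'L': 53.7, 'S': 46.3, 'yaw': np.float32(6.3), 'q': [[460.0, -339.0], [465.0, -385.0], [518.0, -379.0], [513.0, -333.0]]}
pod {'c': array([ 483.1, -322.3]), 'cen': array([ 484.1, -322.3]), 'L': 163.7, 'S': 80.3, 'yaw': np.float32(-83.7), 'q': [[434.0, -245.0], [452.0, -408.0], [532.0, -399.0], [514.0, -237.0]]}
tab {'c': array([471. , 201.8]), 'cen': array([471.3, 202. ]), 'L': 29.6, 'S': 7.7, 'yaw': np.float32(-1.1), 'q': [[456.0, 198.0], [486.0, 198.0], [486.0, 205.0], [456.0, 206.0]]}
```

View pics/v1.png

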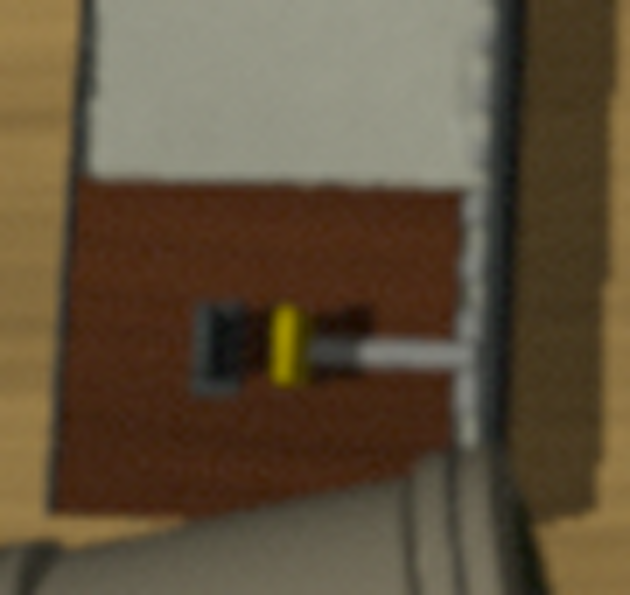

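View pics/v2.png

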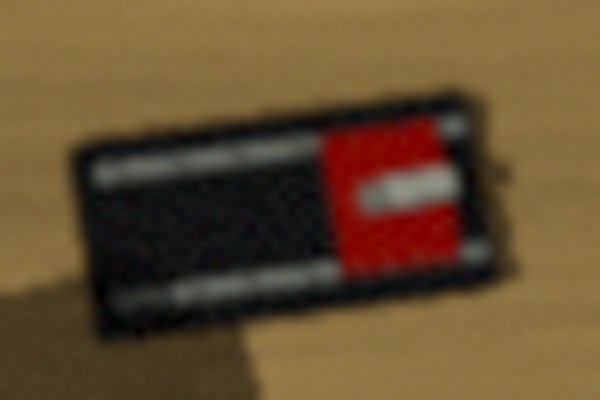

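View pics/v3.png

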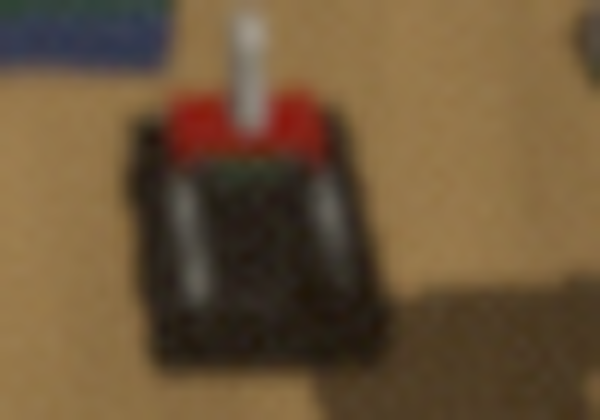

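View pics/v4.png

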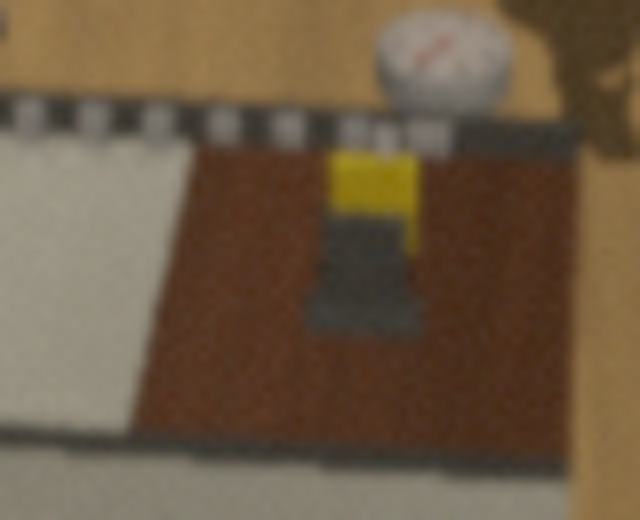

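```bash
python3 - <<'E'
from meas import *
s=snap("top");t=snap("side")
for p in ((390,188),(460,182),(425,186)): print(p,onz(s,p[0]/8+320-.4,p[1]/8+185-.4,81).round(1))
for p in ((358,196),): print('base',onz(s,p[0]/8+320-.4,p[1]/8+185-.4,45).round(1))
for X in ((488.9,-359,45),(488.9,-359,81),(490.3,-346,81),(490.3,-346,45)):
  u,v=proj(t,X);print(X,(u-255)*12,(v-155)*12)
plan((489,-359,132,96.2),(489,-359,22,96.2))
E
```

```text
(390, 188) [ 489.2 -347.9   81. ]
(460, 182) [ 490.7 -374.2   81. ]
(425, 186) [ 489.6 -361.    81. ]
base [ 490.1 -347.    45. ]
(488.9, -359, 45) 248.99048211611762 112.79820028685731
(488.9, -359, 81) 249.60828969517274 18.60564483712062
(490.3, -346, 81) 244.68200822512063 33.476048444014054
(490.3, -346, 45) 244.11318440676428 128.19498887682334
row [0.1596, 0.4707, 0.0009] [-0.0, -0.0, -99.3] dist 497
row [0.1596, 0.4707, 0.1109] [-0.0, -0.0, -99.3] dist 509
```

Call:
move_arm --rows '[[[0.012,0.036,0,0,0,-7.6],[0.024,0.072,0,0,0,-15.2],[0.037,0.108,0,0,0,-22.9],[0.049,0.145,0,0,0,-30.5],[0.061,0.181,0,0,0,-38.2],[0.074,0.217,0,0,0,-45.8],[0.086,0.253,0,0,0,-53.5],[0.098,0.29,0,0,0,-61.1],[0.11,0.326,0,0,0,-68.7],[0.123,0.362,0,0,0,-76.4],[0.135,0.398,0,0,0,-84],[0.147,0.434,0,0,0,-91.6],[0.16,0.4715,0,0,0,-99.3],[0.16,0.4715,0.03,0,0,-99.3],[0.16,0.4715,0.05,0,0,-99.3],[0.16,0.4715,0.05,0,0,-99.3],[0.16,0.4715,0.05,0,0,-99.3]]]'

```text
time: 41.85
tool_pos: [489.9, -359.4, 82.0]
tcp_rot: [-179.9, -0.1, 96.2]
ft_force: [0.2, 0.1, 0.4]
finger_gap: 85.4
```

```bash
python3 - <<'E'
from h import *
applied([0.16,0.4715,0.05,0,0,-99.3]); st()
t=snap("side"); crop(t,235,120,325,190,8,"w1")
plan((489.2,-360,25,96.2))
E
```

```text
cmd [ 489.3 -359.8   82.9] [180.   -0.   96.2]
41.85 [ 489.9 -359.4   82. ] [-1.799e+02 -1.000e-01  9.620e+01] F [0.2 0.1 0.4] gap 85.4 j [-41.  14.  91.   0.  75. -47.]
row [-0.0002, -0.0002, 0.0579] [-0.0, -0.0, 0.0] dist 58
```

View pics/w1.png

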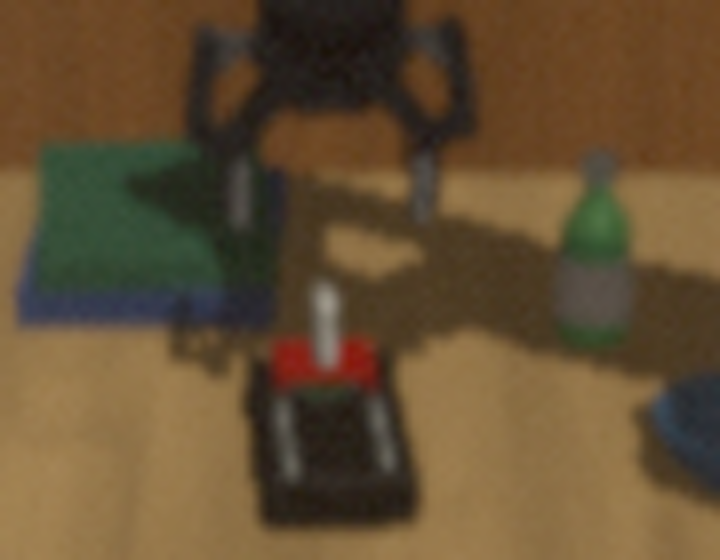

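The fingers straddle the fin symmetrically (about 240 and 425 around 327). Descending and gripping.

Call:
move_arm --rows '[[[0,0,0.02,0,0,0],[0,0,0.04,0,0,0],[0,0,0.05,0,0,0],[0,0,0.058,0,0,0],[0,0,0.058,0,0,0],[0,0,0.058,0,0,0]]]'

```text
time: 42.5
tool_pos: [489.9, -360.2, 25.9]
tcp_rot: [180.0, 0.1, 96.2]
ft_force: [0.4, -0.4, 0.4]
finger_gap: 85.4
```

Call:
move_arm --rows '[[[0,0,0,0,0,0],[0,0,0,0,0,0],[0,0,0,0,0,0],[0,0,0,0,0,0],[0,0,0,0,0,0],[0,0,0,0,0,0],[0,0,0,0,0,0],[0,0,0,0,0,0],[0,0,0,0,0,0]]]' --grip 0 --newtons 25

```text
time: 43.4
tool_pos: [492.4, -359.6, 25.4]
tcp_rot: [179.7, 0.1, 96.2]
ft_force: [14.5, 0.1, -6.3]
finger_gap: 9.0
```

Gripped at 9.0 mm, but the fin sits about 3 mm further out in x. I take out that side load, then slide the guard along pod +y.

Call:
move_arm --rows '[[[0,0.003,0,0,0,0],[0,0.003,0,0,0,0],[0.006,0.003,0,0,0,0],[0.012,0.003,0,0,0,0],[0.02,0.003,0,0,0,0],[0.028,0.003,0,0,0,0],[0.036,0.003,0,0,0,0],[0.044,0.003,0,0,0,0],[0.05,0.003,0,0,0,0],[0.054,0.003,0,0,0,0],[0.057,0.003,0,0,0,0],[0.057,0.003,0,0,0,0],[0.057,0.003,0,0,0,0]]]'

```text
time: 44.7
tool_pos: [486.8, -304.7, 25.4]
tcp_rot: [179.9, 0.2, 96.2]
ft_force: [5.5, -11.1, -1.3]
finger_gap: 9.3
```

```bash
python3 - <<'E'
from h import *
applied([0.057,0.003,0.058,0,0,0]); st()
t=snap("side"); crop(t,235,120,325,190,8,"x1")
E
```

```text
cmd [ 486.2 -302.8   24.9] [180.   -0.   96.2]
44.7 [ 486.8 -304.7   25.4] [179.9   0.2  96.2] F [  5.5 -11.1  -1.3] gap 9.3 j [-37.  12.  99.  -0.  68. -43.]
```

View pics/x1.png

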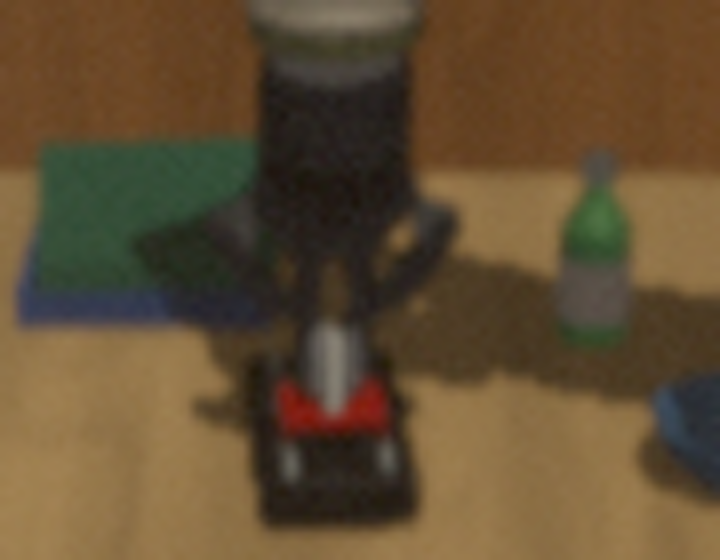

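The guard is at its stop (−11 N). I release, rise, move back over the button and look.

Call:
move_arm --rows '[[[-0.001,0,0,0,0,0],[-0.001,0,0,0,0,0],[-0.001,0,0,0,0,0],[-0.001,0,0,0,0,0],[-0.001,0,0,0,0,0],[-0.001,0,-0.03,0,0,0],[-0.001,0,-0.06,0,0,0],[-0.001,0,-0.08,0,0,0],[-0.04,0,-0.1,0,0,0],[-0.08,0,-0.12,0,0,0],[-0.12,0,-0.12,0,0,0],[-0.16,0,-0.12,0,0,0],[-0.19,0,-0.12,0,0,0],[-0.19,0,-0.12,0,0,0]]]' --grip 1

```text
time: 46.15
tool_pos: [505.6, -495.2, 143.7]
tcp_rot: [-179.9, 0.0, 96.0]
ft_force: [-0.2, 0.8, 0.3]
finger_gap: 85.3
```

```bash
python3 - <<'E'
from meas import *
applied([-0.19,0,-0.12,0,0,0]); st()
s=snap("top"); A=cv2.resize(s["color"][185:235,320:395,::-1],None,fx=8,fy=8,interpolation=cv2.INTER_CUBIC);cv2.imwrite("pics/y1.png",A)
t=snap("side"); crop(t,235,120,325,190,8,"y2")
green=lambda h,c:(h[...,1]>90)&(h[...,0]>40)&(h[...,0]<90)
show("btn",rect(s,green,(340,190,390,230),38))
show("guard",rect(s,red,(330,190,390,230),45))
E
```

```text
cmd [ 506.7 -491.7  144.9] [180.   -0.   96.2]
46.15 [ 505.6 -495.2  143.7] [-179.9    0.    96. ] F [-0.2  0.8  0.3] gap 85.3 j [-49.  26.  70.  -0.  85. -55.]
btn {'c': array([ 490.4, -361. ]), 'cen': array([ 489.6, -360.4]), 'L': 33.2, 'S': 28.6, 'yaw': np.float32(-47.9), 'q': [[469.0, -358.0], [491.0, -383.0], [512.0, -364.0], [490.0, -339.0]]}
guard {'c': array([ 483.3, -304.8]), 'cen': array([ 482.7, -303.2]), 'L': 53.4, 'S': 45.7, 'yaw': np.float32(6.1), 'q': [[454.0, -285.0], [459.0, -330.0], [512.0, -325.0], [507.0, -279.0]]}
```

View pics/y1.png

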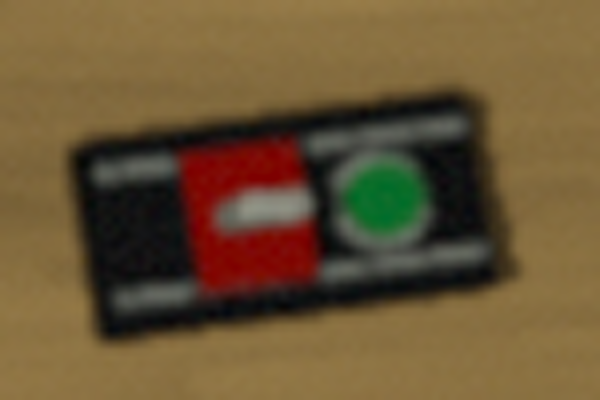

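View pics/y2.png

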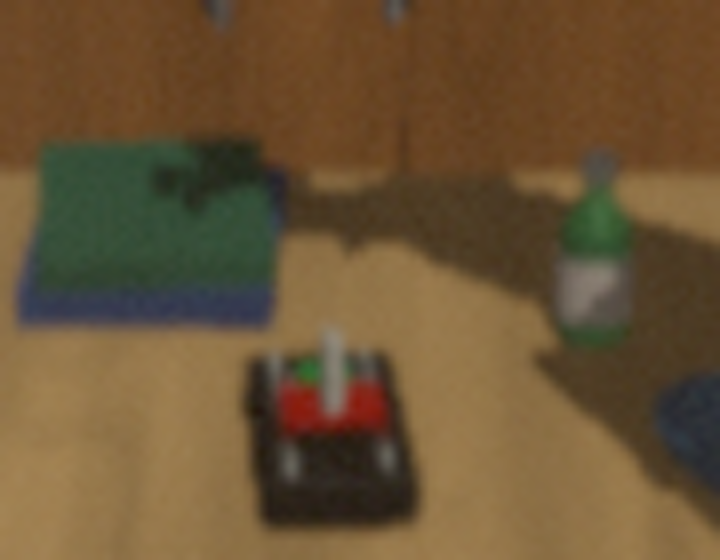

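The guard moved 54.8 mm, fully aside, and the button is exposed at about (490,−360.5). I close the fingers and approach.

```bash
python3 - <<'E'
from h import *
plan((491,-360.5,100,96.2),(491,-360.5,14,96.2))
E
```

```text
row [0.1322, -0.0014, 0.0449] [-0.0, -0.0, 0.0] dist 140
row [0.1322, -0.0014, 0.1309] [-0.0, -0.0, 0.0] dist 186
```

Call:
move_arm --rows '[[[0.02,0,0,0,0,0],[0.05,0,0,0,0,0],[0.08,-0.001,0,0,0,0],[0.11,-0.001,0.02,0,0,0],[0.132,-0.0015,0.04,0,0,0],[0.132,-0.0015,0.06,0,0,0],[0.132,-0.0015,0.08,0,0,0],[0.132,-0.0015,0.1,0,0,0],[0.132,-0.0015,0.115,0,0,0],[0.132,-0.0015,0.13,0,0,0],[0.132,-0.0015,0.13,0,0,0],[0.132,-0.0015,0.13,0,0,0]]]' --grip 0

```text
time: 47.45
tool_pos: [491.0, -360.5, 15.0]
tcp_rot: [-180.0, -0.0, 96.2]
ft_force: [0.8, -0.1, 0.5]
finger_gap: 0.1
```

```bash
python3 - <<'E'
from h import *
applied([0.132,-0.0015,0.13,0,0,0]); st()
t=snap("side"); crop(t,255,140,305,190,12,"z1")
E
```

```text
cmd [ 490.9 -360.7   14.9] [180.   -0.   96.2]
47.45 [ 491.  -360.5   15. ] [-180.    -0.    96.2] F [ 0.8 -0.1  0.5] gap 0.1 j [-41.  18.  93.   0.  68. -47.]
```

View pics/z1.png

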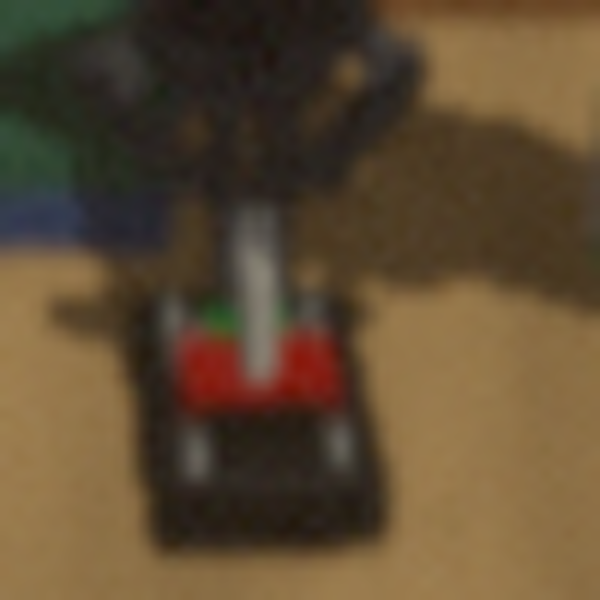

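Call:
move_arm --rows '[[[0,0,0.003,0,0,0],[0,0,0.006,0,0,0],[0,0,0.008,0,0,0],[0,0,0.009,0,0,0]]]'

```text
time: 47.9
tool_pos: [491.6, -361.3, 6.5]
tcp_rot: [179.9, 0.1, 96.2]
ft_force: [1.1, -0.3, 3.6]
finger_gap: 0.4
```

Call:
move_arm --rows '[[[0,0,0.0015,0,0,0],[0,0,0.003,0,0,0],[0,0,0.003,0,0,0]]]'

```text
time: 48.2
tool_pos: [491.6, -361.3, 4.6]
tcp_rot: [179.9, 0.1, 96.2]
ft_force: [-1.7, 1.1, 13.1]
finger_gap: 0.1
```

It is at its stop: TCP 4.6 where 4.7 was expected, and 13 N against the spring's 5 N. Holding.

Call:
move_arm --rows '[[[0,0,0.0005,0,0,0],[0,0,0.0005,0,0,0],[0,0,0.0005,0,0,0],[0,0,0.0005,0,0,0]]]'

```text
time: 48.6
tool_pos: [491.7, -361.4, 4.5]
tcp_rot: [179.9, 0.1, 96.2]
ft_force: [-3.7, 2.2, 15.6]
finger_gap: 0.1
```

Call:
move_arm --rows '[[[0,0,-0.01,0,0,0],[0,0,-0.03,0,0,0],[0,0,-0.06,0,0,0],[0,0,-0.09,0,0,0],[0.02,0,-0.11,0,0,0],[0.055,0.001,-0.11,0,0,0],[0.055,0.001,-0.11,0,0,0],[0.055,0.001,-0.11,0,0,0]]]' --grip 1

```text
time: 49.4
tool_pos: [485.6, -305.0, 111.9]
tcp_rot: [-179.9, -0.0, 96.3]
ft_force: [0.1, 0.2, -0.5]
finger_gap: 85.4
```

```bash
python3 - <<'E'
from h import *
applied([0.055,0.001,0.012+0.0005-.11,0,0,0]); st()
plan((486.5,-304.5,25,96.2))
E
```

```text
cmd [ 486.  -305.9  112.4] [180.   -0.   96.2]
49.4 [ 485.6 -305.   111.9] [-179.9   -0.    96.3] F [ 0.1  0.2 -0.5] gap 85.4 j [-37.   7.  96.  -0.  78. -44.]
row [0.0013, 0.0006, 0.0874] [-0.0, -0.0, 0.0] dist 87
```

It was held down for about 0.5 s. Now I bring the guard back.

Call:
move_arm --rows '[[[0.001,0.001,0.025,0,0,0],[0.001,0.001,0.05,0,0,0],[0.001,0.001,0.07,0,0,0],[0.001,0.001,0.08,0,0,0],[0.001,0.001,0.087,0,0,0],[0.001,0.001,0.087,0,0,0]]]'

```text
time: 50.0
tool_pos: [486.4, -304.8, 24.6]
tcp_rot: [-179.9, -0.1, 96.2]
ft_force: [0.1, 0.0, -0.4]
finger_gap: 85.5
```

Call:
move_arm --rows '[[[0,0,0,0,0,0],[0,0,0,0,0,0],[0,0,0,0,0,0],[0,0,0,0,0,0],[0,0,0,0,0,0],[0,0,0,0,0,0],[0,0,0,0,0,0],[0,0,0,0,0,0],[0,0,0,0,0,0]]]' --grip 0 --newtons 25

```text
time: 50.9
tool_pos: [487.0, -304.9, 25.8]
tcp_rot: [180.0, 0.0, 96.2]
ft_force: [-2.0, 1.4, 6.0]
finger_gap: 9.6
```

Call:
move_arm --rows '[[[-0.006,0,0,0,0,0],[-0.013,0,0,0,0,0],[-0.02,0,0,0,0,0],[-0.028,0,0,0,0,0],[-0.036,0,0,0,0,0],[-0.044,0,0,0,0,0],[-0.05,0,0,0,0,0],[-0.054,0,0,0,0,0],[-0.057,0,0,0,0,0],[-0.057,0,0,0,0,0],[-0.057,0,0,0,0,0]]]'

```text
time: 52.0
tool_pos: [492.8, -359.7, 25.7]
tcp_rot: [-180.0, -0.2, 96.2]
ft_force: [-5.1, 9.4, 12.3]
finger_gap: 9.7
```

```bash
python3 - <<'E'
from h import *
applied([0.001-.057,0.001,0.087,0,0,0]); st()
E
```

```text
cmd [ 493.  -361.4   25.4] [180.   -0.   96.2]
52.0 [ 492.8 -359.7   25.7] [-180.    -0.2   96.2] F [-5.1  9.4 12.3] gap 9.7 j [-41.  18.  93.   0.  70. -47.]
```

The guard is at its stop (+9.4 N, y=−359.7 as at the start). I release, rise, withdraw and check.

Call:
move_arm --rows '[[[0.001,0,0,0,0,0],[0.001,0,0,0,0,0],[0.001,0,0,0,0,0],[0.001,0,0,0,0,0],[0.001,0,0,0,0,0],[0.001,0,-0.03,0,0,0],[0.001,0,-0.07,0,0,0],[0.001,0,-0.11,0,0,0],[0.04,0,-0.13,0,0,0],[0.08,-0.02,-0.13,0,0,0],[0.12,-0.04,-0.13,0,0,0],[0.16,-0.06,-0.13,0,0,0],[0.2,-0.09,-0.13,0,0,0],[0.24,-0.11,-0.13,0,0,0],[0.28,-0.11,-0.13,0,0,0],[0.28,-0.11,-0.13,0,0,0],[0.28,-0.11,-0.13,0,0,0]]]' --grip 1

```text
time: 53.7
tool_pos: [353.7, -94.6, 155.8]
tcp_rot: [179.9, 0.1, 96.3]
ft_force: [0.4, -0.3, -0.5]
finger_gap: 85.8
```

```bash
python3 - <<'E'
from meas import *
applied([0.28,-0.11,-0.13,0,0,0]); st()
s=snap("top","fin_top"); t=snap("side","fin_side")
show("guard",rect(s,red,(330,190,390,230),45))
show("tab",rect(s,yel,(165,205,200,230),100))
show("hatch",rect(s,wood,(140,185,212,250),58))
show("tin",rect(s,nonw,(286,132,312,160),16))
show("thermo",rect(s,nonw,(238,215,266,240),20))
E
```

```text
cmd [353.4 -95.  155.4] [180.   -0.   96.2]
53.7 [353.7 -94.6 155.8] [1.799e+02 1.000e-01 9.630e+01] F [ 0.4 -0.3 -0.5] gap 85.8 j [-23. -31. 123.  -0.  87. -29.]
guard {'c': array([ 489.4, -359.4]), 'cen': array([ 493.1, -354.5]), 'L': 53.6, 'S': 45.7, 'yaw': np.float32(5.3), 'q': [[461.0, -339.0], [465.0, -385.0], [518.0, -380.0], [514.0, -334.0]]}
tab {'c': array([471. , 201.7]), 'cen': array([471.3, 202. ]), 'L': 29.6, 'S': 7.6, 'yaw': np.float32(0.1), 'q': [[456.0, 205.0], [456.0, 198.0], [486.0, 198.0], [486.0, 206.0]]}
hatch {'c': array([473.2, 221.6]), 'cen': array([472.5, 224.9]), 'L': 168.3, 'S': 143.4, 'yaw': np.float32(86.8), 'q': [[397.0, 142.0], [540.0, 134.0], [549.0, 302.0], [406.0, 310.0]]}
tin {'c': array([ 702.3, -159.7]), 'cen': array([ 702.5, -159.8]), 'L': 64.1, 'S': 45.0, 'yaw': np.float32(-5.9), 'q': [[668.0, -179.0], [732.0, -185.0], [736.0, -141.0], [673.0, -134.0]]}
thermo {'c': array([445.4,  -0. ]), 'cen': array([445.4,   0. ]), 'L': 61.2, 'S': 59.5, 'yaw': np.float32(88.5), 'q': [[415.0, -30.0], [474.0, -31.0], [476.0, 30.0], [416.0, 31.0]]}
```

View pics/fin_top.png

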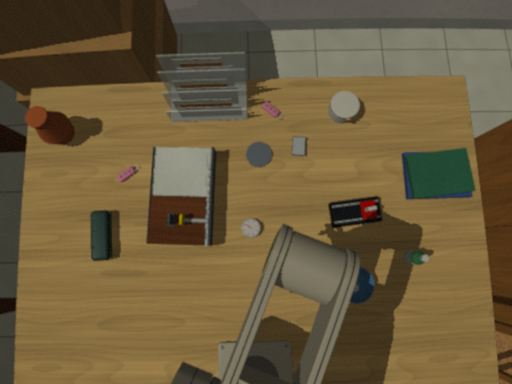

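View pics/fin_side.png

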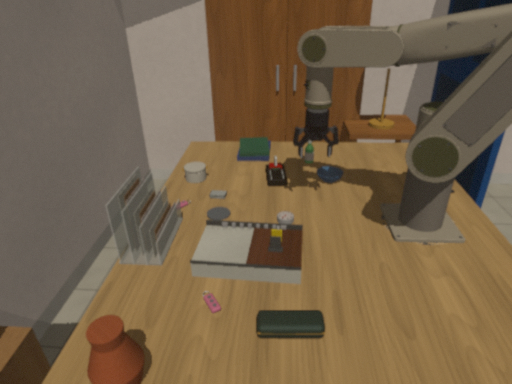

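The final views show the hatch shut with the tab sprung out (181,219), the guard covering the button (370,210), no keys on the console and the bystanders in place. Handing in.

```bash
python3 -c "
from bench import hand_in
print(hand_in())"
```

```text
the job is handed in; nothing more can be done
None
```

I put away the three keys and fobs that were there (garage remote, car key and bicycle key), then worked the button, and handed the job in at about 54 s. There was no orange fob or green tag on the console.

- **Hatch:** I slid it open to its stop, laid the keys in the well and confirmed all three there by picture. I then slid it shut to its stop and let go. The tab sprang back out, so it should be locked, though I did not test that by pushing on the hatch.
- **Guard and button:** The guard measured 54.8 mm aside. I pressed the button to its stop at 13–15 N for about 0.5 s. The guard then went back to (489.4, −359.4), against (489.3, −359.3) at the start.
- **Bystanders:** The tin and thermometer measured within 0.5 mm of where they started, and the rest looked unmoved in both views. The coin bowl was partly hidden by the arm in the last top view.

Some things failed or disagreed along the way:
- **Fingertip height:** The first pinch closed on air because the real fingertips sit about 35 mm higher than the reported tool position implies. I found the offset by touching the closed fingers to the box's deck, and corrected for it from then on.
- **Bicycle key:** It was knocked aside mid-run, so I measured it again before picking it up.
- **Guard fin:** It sat about 3 mm from where I first measured it, which briefly put 14.5 N of side load on it.
- **Tab:** It reads about 1.4 mm nearer the robot than at the start, which is within the catch play.

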